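Make room for a parts tin in the tray row

ROBOT

A 6-joint arm with a two-finger parallel gripper is mounted at the origin on the work surface. World frame = base frame: x ahead of the robot, y to its left, z up, the work surface at z = 0. Lengths are in m, angles in rad, forces in N, time in s.
With the tool pointing down it reaches from about 0.3 to 0.875 m from the base axis. Payload 4.2 kg.
Tool frame: the origin (TCP) lies midway between the tips of the shut fingers; the grasp point (between the pads) lies 19 mm behind it; z points along the fingers, y is the line along which they close (so a half turn about z gives the same grasp; the last joint's range is limited). The gripper opens to 85 mm and grips with 20 to 120 N. Pads are 22 mm wide; open, the fingers measure 114 mm over their backs; the gripper's body (76 mm by 85 mm) begins 54 mm behind the grasp point. The pads swing forward as they close: fully open they stand 13 mm farther back than shut.
Start: joints at [-1.325, 0.32, 1.565, -0, 1.257, -0.02], TCP at [0.151, -0.555, 0.231] pointing down, gripper open.
Joint ranges: [-3.11, 3.11], [-0.84, 2.01], [0.21, 2.61], [-1.34, 4.49], [0.05, 2.63], [-2.56, 2.56]. Speed limits (rad/s): [2.57, 2.57, 3.14, 3.14, 3.14, 3.14].

INTERFACE

Orientations are given as a rotation vector (axis times angle).
In Python, from cell import status, capture, env, boxes_of gives the robot as it stands. The module is installed in compiled form; this text tells all that it offers.
- The arm moves only by the shell command python3 -m handwheel 'ROWS' [FORCE]. ROWS is JSON, a list of rows, each an object of numbers: "tx", "ty", "tz": the shift along the tool's x, y, z in m; "wx", "wy", "wz": the turn, a rotation vector about the tool's x, y, z in degrees; "fingers": the finger opening in m, from 0 to 0.0854. In form: [{"tx": .., "ty": .., "tz": .., "wx": .., "wy": .., "wz": .., "fingers": ..}, ...]. A call has 1 to 20 rows; each row shifts and turns the commanded pose from where the row before left it, along the tool's axes as they then stand; what a row does not reach is not made up. A row lasts 1/12 s, in which the tool goes at most 41.7 mm and 7.16 degrees, less where a joint would pass 70% of its speed; a pose out of reach is approached as far as the arm can. A call with a gripper value outside its range is refused whole. The fingers move at their own pace and stop on an object; FORCE is the grip in N (left out, the last holds). Time passes only in rows, so rows that do not move let the fingers close. It gives the time, the measured TCP pose, the force, the opening and the grip force at its end, in the units of the state.
- status.get_obs(): the state, without advancing time (a new reading comes with each control period).
- capture(name): name is "scene" or "side" or "wrist"; returns a dict with "color" (384x512x3 uint8, red, green, blue), "intrinsics" (3x3 intrinsics, pixels), "origin" and "rotation" of the camera in the world. Camera axes: x right, y down, z forward; pixel columns grow to the right and rows downward; lengths in m; the calibration is good to about 2 mm. A picture is of the moment at which its call begins. There is no depth.
- env.hand_in(): hands the job in; it is judged then, once.
Trained networks look in a picture, given as the dict that the camera call returned (one of the last four; its "shot" number tells which), for a name from the list of things; names that differ only in an ending like _2 or _b are one class to them, and where a whole thing is asked for, a point or a joint stands for the part that bears it (a point fixed in the world has none). Each returns a list of dicts, best first, with "score" (0 to 1); they miss things now and then, are a little off and sometimes report something else, mostly with a low value. They report only what shows in the picture. A call takes as long as a camera call. They do not tell look-alikes from the thing itself.
- boxes_of(query, picture): "at" ([x, y, z] in m, in world coordinates, good to about 4 mm: the middle of the surface that is visible of it).
The state is a dict: "time": time; "joint_positions": joint angles; "joint_velocities": joint speeds; "joint_efforts": joint torques, N m; "eef_pos": TCP position; "tool_rot": TCP orientation; "force": force on the tool from outside, world axes, zero at the start; "ft_torque": the same for the moment, N m; "width": finger opening in m; "grasp_force": force on a finger pad.
Only numpy, scipy, OpenCV 4.12 (cv2) and the standard library are available. Lean on these libraries where they do the work, as an engineer would, in place of code of your own. Each camera call takes 0.05 s, during which the arm holds its last target. There are 200 camera calls.

TASK

The loose parts tin on the bench belongs in the tray, directly to the right of the tin with the long bar grip as seen from the robot (between it and the tin now to its right). Slide the tins of the row along the tray to open a gap wide enough for it, keeping them standing in the tray and pressing gently, never ramming anything against the end boards, the floor or another tin; then lower the loose tin into the gap until it stands upright, fully down on the tray floor, lined up with the row, and let go. Leave the spray can, tape roll and screwdriver where they are.

Things in the scene. Friction and masses are not known exactly. Their poses are not given: they have to be found in the camera images.
- bar_tin: Steel tin 80 (x) x 40 (y) x 60 mm tall, with a black grip block 30 mm tall in the middle of its lid (90 mm overall); lower long edges rounded, radius 5 mm. Origin: centre of the underside, z up. 0.17 to 0.35 kg. Stands in the tray row. Told apart by its long bar grip: 56 mm along x, 20 mm along y. It stands leftmost or second in the row.
- row_tin_a: Steel tin 80 (x) x 40 (y) x 60 mm tall, with a black grip block 30 mm tall in the middle of its lid (90 mm overall); lower long edges rounded, radius 5 mm. Origin: centre of the underside, z up. 0.17 to 0.35 kg. Grip block 24 mm along x, 24 mm along y. Stands in the tray row, leftmost or second (the place that bar_tin does not have).
- row_tin_b: Steel tin 80 (x) x 40 (y) x 60 mm tall, with a black grip block 30 mm tall in the middle of its lid (90 mm overall); lower long edges rounded, radius 5 mm. Origin: centre of the underside, z up. 0.17 to 0.35 kg. Grip block 24 mm along x, 24 mm along y. Stands in the tray row, always the rightmost (lowest y in the tray frame).
- loose_tin: Steel tin 80 (x) x 40 (y) x 60 mm tall, with a black grip block 30 mm tall in the middle of its lid (90 mm overall); lower long edges rounded, radius 5 mm. Origin: centre of the underside, z up. 0.17 to 0.35 kg. Grip block 24 mm along x, 24 mm along y. Stands upright on the bench to the right of the tray; to be put into the row (the tin's x along the tray's x; either way round).
- tray: Fixed plywood tray, 99 (x) x 230 (y) mm; origin: centre of its underside. The row runs along its y axis, +y is left as seen from the robot. Floor top 10 mm over the bench; long walls 32 mm high over the bench, 83 mm apart inside. Between two upright end boards, 12 mm thick, 56 mm above the bench (screw heads to 69 mm), 163 mm apart inside: four tins leave 3 mm over.
- tray_floor: Floor board of the tray, 10 mm thick; origin as the tray's, under its centre. The end boards are rigid, clamped together anywhere up to 16 mm left or right of here; their place is NOT measured: feel for it by sliding tins up to them. Contacts are hard: over 20 N between tins or on the boards, or 45 N on the floor from the loose tin, is too much, 6 to 8 N is plenty
- spray_can: Bystander: spray can, 52 mm across, 150 mm tall, upright; origin at centre of underside.
- tape_roll: Bystander: roll of tape lying flat, 90 mm across, 22 mm high; origin at centre of underside.
- screwdriver: Bystander: screwdriver lying on the bench along its own x, left of the tray.
Things that resemble listed ones, but are neither listed nor needed, are in the scene too. Leave any blue look-alike of the row_tin_b alone.

How it is judged:
On the way:
1. A gap as wide as the loose tin (to within 0.5 mm) is open directly to the right of the bar-grip tin (((y of row_tin_a in the frame of bar_tin below 0 m and y of row_tin_a in the frame of bar_tin below -0.0795 m) or (y of row_tin_a in the frame of bar_tin above 0 m and y of row_tin_b in the frame of bar_tin below -0.0795 m))), for 0.2 s.
At the end, for the whole second after the job is handed in: Loose tin at rest in the tray on the right of the bar-grip tin (centres 38.5 to 44.5 mm apart), in line with the row (4 mm across, 0.08 rad yaw); all four tins upright (0.06 rad), on the tray floor (within 2.5 mm), between the end boards (y of loose_tin in the frame of bar_tin between -0.0445 and -0.0385 m and x of loose_tin in the frame of tray between -0.004 and 0.004 m and angle between the x axis of loose_tin and the x axis of tray, either way round below 0.08 rad and z of each of bar_tin, row_tin_a, row_tin_b, loose_tin in the frame of tray below 0.0125 m and angle between each of bar_tin, row_tin_a, row_tin_b, loose_tin's own z axis and vertical below 0.06 rad and y of bar_tin in the frame of tray between -0.085 and 0.085 m and y of row_tin_a in the frame of tray between -0.085 and 0.085 m and y of row_tin_b in the frame of tray between -0.085 and 0.085 m and y of loose_tin in the frame of tray between -0.085 and 0.085 m and linear speed of loose_tin below 0.01 m/s and angular speed of loose_tin below 0.1 rad/s); the robot touches nothing.
It fails at once if a row tin is lifted more than 15 mm off the tray floor or tipped over 0.35 rad (z of any of bar_tin, row_tin_a, row_tin_b in the frame of tray above 0.025 m or angle between any of bar_tin, row_tin_a, row_tin_b's own z axis and vertical above 0.35 rad).
It fails at once if a tin is pressed against the tray's walls or end boards with more than 20 N, or the loose tin on the tray floor with more than 45 N (contact force between loose_tin and tray_floor above 45 N or contact force between any of bar_tin, row_tin_a, row_tin_b, loose_tin and tray above 20 N).
It fails at once if two tins are pressed together with more than 20 N (contact force between any of row_tin_a, row_tin_b, loose_tin and bar_tin above 20 N or contact force between any of row_tin_b, loose_tin and row_tin_a above 20 N or contact force between loose_tin and row_tin_b above 20 N).
It fails at once if a bystander is moved more than 20 mm (distance of any of spray_can, tape_roll, screwdriver from where it was at the start of the episode above 0.02 m).
It also fails if it takes over 64 s, if anything falls off the work surface, if the arm or the gripper's body presses on something with over 40 N, if the wrist force passes 120 N, or if a joint passes its speed limit or range.

## Working session

There is one attempt and no reset: what is moved stays moved. The work goes in short steps, Python scripts to look and compute and a shell command to move; the robot and the scene stay as the last step left them, time stands still between calls to the robot, and variables do not carry over. Pictures are saved under pics/ and viewed, at most 10 in all, crops included, and the job is handed in when it is done.

```bash
mkdir -p pics
cat > h.py <<'E'
import numpy as np, cv2
from cell import status, capture, env, boxes_of
def save(p,n,crop=None,s=1):
    im=p["color"][:,:,::-1]
    if crop: x0,y0,x1,y1=crop; im=im[y0:y1,x0:x1]
    cv2.imwrite("pics/"+n+".png",cv2.resize(im,None,fx=s,fy=s,interpolation=cv2.INTER_CUBIC))
def proj(p,w):
    c=(np.array(w)-p["origin"])@np.array(p["rotation"]); q=np.array(p["intrinsics"])@c; return (q[:2]/q[2]).round(1)
def ray(p,u,v,z):
    d=np.array(p["rotation"])@np.linalg.solve(np.array(p["intrinsics"]),[u,v,1.]); o=np.array(p["origin"]); return (o+d*(z-o[2])/d[2]).round(4)
def st():
    s=status.get_obs(); print({k:np.round(s[k],4).tolist() for k in("time","eef_pos","tool_rot","force","width","grasp_force","joint_positions")})
E
python3 - <<'E'
from h import *
st()
for cam in("scene","side"):
    p=capture(cam); save(p,cam+"0",s=1.5); print(cam,np.round(p["origin"],3))
    for n in("bar_tin","row_tin_a","loose_tin","tray","spray_can","tape_roll","screwdriver"):
        for d in boxes_of(n,p): print(n,round(d["score"],2),np.round(d["at"],3),proj(p,d["at"]))
E
```

```text
{'time': 0.0, 'eef_pos': [0.1509, -0.5543, 0.2305], 'tool_rot': [-3.1121, -0.416, 0.0003], 'force': [-0.7887, -0.7626, -0.2582], 'width': 0.0851, 'grasp_force': 0.0, 'joint_positions': [-1.325, 0.3203, 1.5657, -0.0, 1.2574, -0.02]}
scene [ 1.385 -0.532  0.833]Traceback (most recent call last):
  File "<stdin>", line 6, in <module>
  File "h.py", line 8, in proj
    c=(np.array(w)-p["origin"])@np.array(p["rotation"]); q=np.array(p["intrinsics"])@c; return (q[:2]/q[2]).round(1)
                                                           ~~~~~~~~~~~~~~~~~~~~~~~~~^~
ValueError: matmul: Input operand 1 does not have enough dimensions (has 0, gufunc core with signature (n?,k),(k,m?)->(n?,m?) requires 1)
```

Run:
```python
from h import *
for cam in("scene","side"):
    p=capture(cam); save(p,cam+"0",s=1.5); print(cam,np.round(p["origin"],3),np.shape(p["rotation"]),np.shape(p["intrinsics"]))
    for n in("bar_tin","row_tin_a","loose_tin","tray","spray_can","tape_roll","screwdriver"):
        for d in boxes_of(n,p):
            try: print(n,round(d["score"],2),np.round(d["at"],3),proj(p,d["at"]))
            except Exception: print(n,d)
```

```text
scene [ 1.385 -0.532  0.833] (3,) (3, 3)
bar_tin {'at': [0.5353, 0.1464, 0.0729], 'score': 0.75}
row_tin_a {'at': [0.6726, 0.1514, 0.0508], 'score': 0.93}
row_tin_a {'at': [0.3814, 0.0643, 0.0564], 'score': 0.74}
row_tin_a {'at': [0.5269, 0.1932, 0.0702], 'score': 0.72}
row_tin_a {'at': [0.5586, -0.0588, 0.0568], 'score': 0.69}
row_tin_a {'at': [0.529, 0.0976, 0.0718], 'score': 0.58}
tray {'at': [0.5421, 0.0957, 0.0324], 'score': 0.8}
tray {'at': [0.5287, 0.0993, 0.0726], 'score': 0.64}
spray_can {'at': [0.6083, -0.3885, 0.1004], 'score': 0.78}
tape_roll {'at': [0.7066, -0.1951, 0.0148], 'score': 0.85}
tape_roll {'at': [0.5454, 0.0966, 0.0299], 'score': 0.32}
screwdriver {'at': [0.4744, 0.3668, 0.0165], 'score': 0.63}
side [0.498 1.002 0.919] (3,) (3, 3)
bar_tin {'at': [0.5163, 0.1575, 0.0882], 'score': 0.6}
row_tin_a {'at': [0.5019, 0.2073, 0.0673], 'score': 0.96}
row_tin_a {'at': [0.5199, 0.1087, 0.0732], 'score': 0.84}
row_tin_a {'at': [0.6533, 0.1768, 0.0584], 'score': 0.8}
row_tin_a {'at': [0.5381, -0.0324, 0.0549], 'score': 0.8}
row_tin_a {'at': [0.5837, -0.3659, 0.0902], 'score': 0.74}
row_tin_a {'at': [0.3672, 0.0864, 0.0569], 'score': 0.6}
row_tin_a {'at': [0.4612, 0.3745, 0.0161], 'score': 0.19}
loose_tin {'at': [0.4974, -0.1781, 0.0533], 'score': 0.83}
tray {'at': [0.5051, 0.2522, 0.0327], 'score': 0.88}
spray_can {'at': [0.5813, -0.3658, 0.092], 'score': 0.82}
tape_roll {'at': [0.699, -0.1835, 0.0177], 'score': 0.86}
screwdriver {'at': [0.4596, 0.3733, 0.017], 'score': 0.6}
```

View pics/scene0.png

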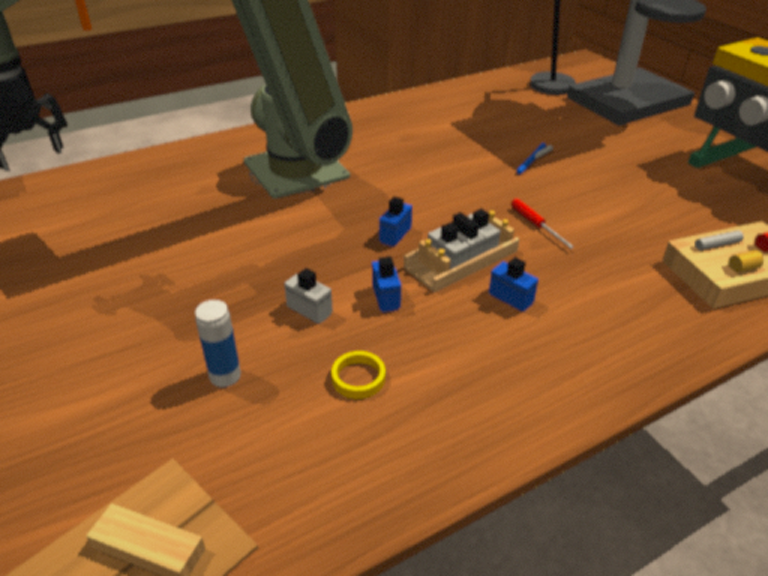

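View pics/side0.png

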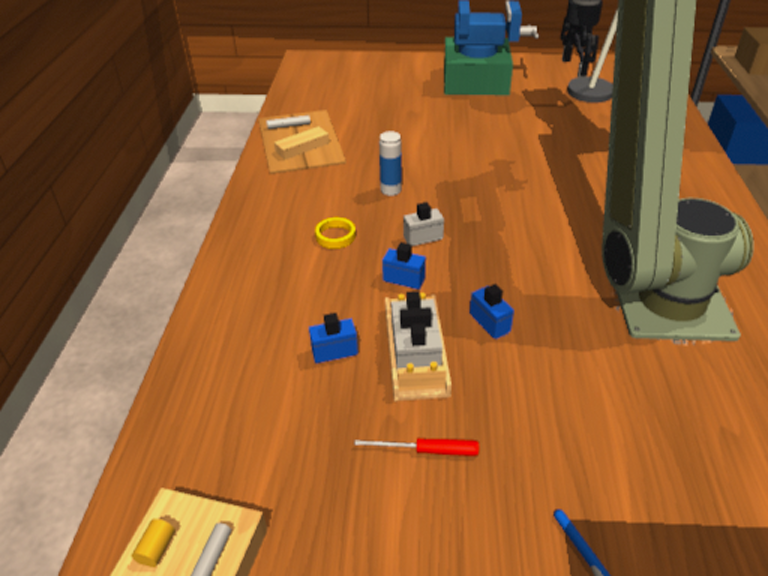

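```bash
sed -i 's/^import numpy as np, cv2/&\nfrom scipy.spatial.transform import Rotation as Ro/; s/np.array(p\["rotation"\])/Ro.from_rotvec(p["rotation"]).as_matrix()/g' h.py
python3 -m handwheel '[{"tx":0.04,"wz":-7,"tz":-0.01},{"tx":0.04,"wz":-7,"tz":-0.01},{"tx":0.04,"wz":-7,"tz":-0.01},{"tx":0.04,"wz":-7,"tz":-0.01},{"tx":0.04,"wz":-7,"tz":-0.01},{"tx":0.04,"wz":-7,"tz":-0.01},{"tx":0.04,"wz":-7,"tz":-0.01},{"tx":0.04,"wz":-7,"tz":-0.01},{"tx":0.04,"wz":-7,"tz":-0.01},{"tx":0.04,"wz":-7,"tz":-0.01},{"tx":0.04,"wz":-5,"tz":-0.01},{"tx":0.04,"ty":0.015},{"tx":0.04,"ty":0.015},{"tx":0.04,"ty":0.015},{"tx":0.04,"ty":0.015},{"tx":0.03,"ty":0.015},{},{}]'
python3 - <<'E'
from h import *
st()
p=capture("wrist"); save(p,"w1",s=1.5); print(np.round(p["origin"],3))
for n in("bar_tin","row_tin_a","loose_tin","tray"):
    for d in boxes_of(n,p): print(n,round(d["score"],2),np.round(d["at"],3),proj(p,d["at"]))
E
```

```text
{'time': 0.9, 'eef_pos': [0.151, -0.5548, 0.2314], 'tool_rot': [3.1138, 0.4162, 0.0], 'force': [-0.4018, -0.4259, -0.1484], 'width': 0.0852, 'grasp_force': 0.0, 'joint_positions': [-1.325, 0.3196, 1.5645, 0.0, 1.2574, -0.02]}
[ 0.23  -0.533  0.373]$[0]: bad value
```

View pics/w1.png

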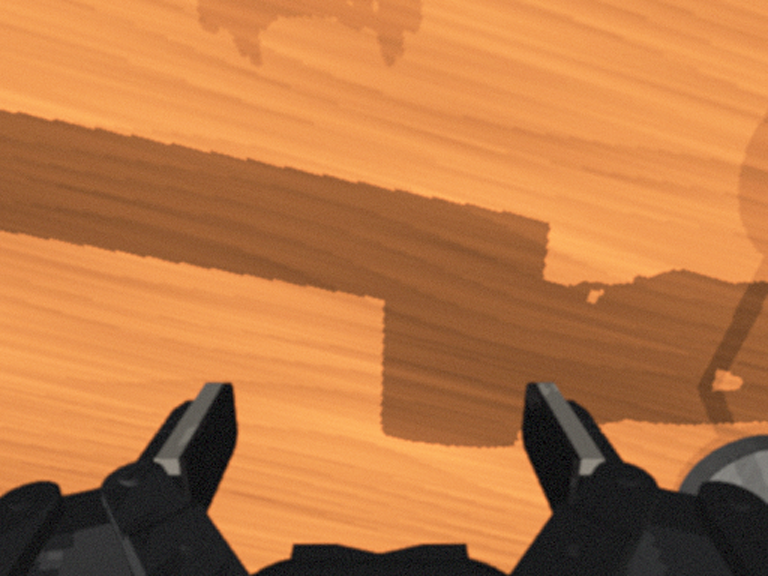

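The picture shows only bench, because the row was refused: every key seems to be required.

```bash
python3 -m handwheel '[{"tx":0.04,"ty":0,"tz":-0.01,"wx":0,"wy":0,"wz":-7,"fingers":0.085},{"tx":0.04,"ty":0,"tz":-0.01,"wx":0,"wy":0,"wz":-7,"fingers":0.085},{"tx":0.04,"ty":0,"tz":-0.01,"wx":0,"wy":0,"wz":-7,"fingers":0.085},{"tx":0.04,"ty":0,"tz":-0.01,"wx":0,"wy":0,"wz":-7,"fingers":0.085},{"tx":0.04,"ty":0,"tz":-0.01,"wx":0,"wy":0,"wz":-7,"fingers":0.085},{"tx":0.04,"ty":0,"tz":-0.01,"wx":0,"wy":0,"wz":-7,"fingers":0.085},{"tx":0.04,"ty":0,"tz":-0.01,"wx":0,"wy":0,"wz":-7,"fingers":0.085},{"tx":0.04,"ty":0,"tz":-0.01,"wx":0,"wy":0,"wz":-7,"fingers":0.085},{"tx":0.04,"ty":0,"tz":-0.01,"wx":0,"wy":0,"wz":-7,"fingers":0.085},{"tx":0.04,"ty":0,"tz":-0.01,"wx":0,"wy":0,"wz":-7,"fingers":0.085},{"tx":0.04,"ty":0,"tz":-0.01,"wx":0,"wy":0,"wz":-5,"fingers":0.085},{"tx":0.04,"ty":0.015,"tz":0,"wx":0,"wy":0,"wz":0,"fingers":0.085},{"tx":0.04,"ty":0.015,"tz":0,"wx":0,"wy":0,"wz":0,"fingers":0.085},{"tx":0.04,"ty":0.015,"tz":0,"wx":0,"wy":0,"wz":0,"fingers":0.085},{"tx":0.04,"ty":0.015,"tz":0,"wx":0,"wy":0,"wz":0,"fingers":0.085},{"tx":0.03,"ty":0.015,"tz":0,"wx":0,"wy":0,"wz":0,"fingers":0.085},{"tx":0,"ty":0,"tz":0,"wx":0,"wy":0,"wz":0,"fingers":0.085},{"tx":0,"ty":0,"tz":0,"wx":0,"wy":0,"wz":0,"fingers":0.085}]'
python3 - <<'E'
from h import *
st()
p=capture("wrist"); save(p,"w2",s=1.5); print(np.round(p["origin"],3))
for n in("bar_tin","row_tin_a","loose_tin","tray"):
    for d in boxes_of(n,p): print(n,round(d["score"],2),np.round(d["at"],3),proj(p,d["at"]))
E
```

```text
time: 2.65
eef_pos: [0.4851, -0.0537, 0.3411]
tool_rot: [2.213, 2.23, -0.001]
force: [-0.5, -0.3, 0.1]
width: 0.0848
grasp_force: 0.0
{'time': 2.65, 'eef_pos': [0.4851, -0.0537, 0.3411], 'tool_rot': [2.2129, 2.2299, -0.001], 'force': [-0.5042, -0.2735, 0.0892], 'width': 0.0848, 'grasp_force': 0.0, 'joint_positions': [-0.1334, 0.1284, 1.545, -0.0005, 1.4685, -0.141]}
[0.484 0.028 0.483]
row_tin_a 0.86 [ 0.534 -0.038  0.056] [291.4 134. ]
row_tin_a 0.68 [0.372 0.073 0.06 ] [156.4  37.2]
row_tin_a 0.62 [0.508 0.099 0.067] [275.   12.3]
row_tin_a 0.19 [0.523 0.059 0.009] [283.   54.2]
loose_tin 0.82 [ 0.502 -0.18   0.059] [265.  234.8]
tray 0.65 [0.516 0.072 0.034] [279.4  41.3]
```

View pics/w2.png

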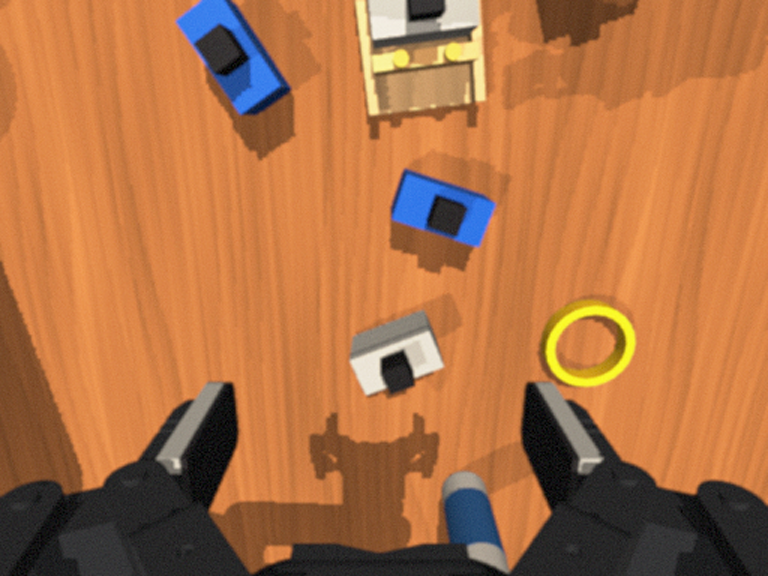

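Loose tin (grey) is at (395,360); the look-alikes at (235,60) and (443,210) are blue, so not them. The tray is at the top edge of the picture, with the right end board at row ~55. Next I move over the tray.

```bash
python3 -m handwheel '[{"tx":0.035,"ty":0.005,"tz":0.005,"wx":0,"wy":0,"wz":0,"fingers":0.085},{"tx":0.035,"ty":0.005,"tz":0.005,"wx":0,"wy":0,"wz":0,"fingers":0.085},{"tx":0.035,"ty":0.005,"tz":0.005,"wx":0,"wy":0,"wz":0,"fingers":0.085},{"tx":0.035,"ty":0.005,"tz":0.005,"wx":0,"wy":0,"wz":0,"fingers":0.085},{"tx":0.035,"ty":0.005,"tz":0.005,"wx":0,"wy":0,"wz":0,"fingers":0.085},{"tx":0.035,"ty":0.005,"tz":0.005,"wx":0,"wy":0,"wz":0,"fingers":0.085},{"tx":0,"ty":0,"tz":0,"wx":0,"wy":0,"wz":0,"fingers":0.085},{"tx":0,"ty":0,"tz":0,"wx":0,"wy":0,"wz":0,"fingers":0.085}]'
python3 - <<'E'
from h import *
st()
p=capture("wrist"); save(p,"w3",s=1.5); print(np.round(p["origin"],3))
import pickle; pickle.dump({k:p[k] for k in("origin","rotation","intrinsics")},open("w3.pkl","wb"))
for n in("bar_tin","row_tin_a","tray"):
    for d in boxes_of(n,p): print(n,round(d["score"],2),np.round(d["at"],3),proj(p,d["at"]))
E
```

```text
time: 3.57
eef_pos: [0.5139, 0.1553, 0.3107]
tool_rot: [-2.215, -2.227, 0.002]
force: [0.1, 0.2, 0.1]
width: 0.0846
grasp_force: 0.0
{'time': 3.5667, 'eef_pos': [0.5139, 0.1553, 0.3107], 'tool_rot': [-2.2154, -2.2272, 0.0023], 'force': [0.0882, 0.1694, 0.1036], 'width': 0.0846, 'grasp_force': 0.0, 'joint_positions': [0.2724, 0.2197, 1.5051, -0.0006, 1.4182, 0.2672]}
[0.513 0.237 0.453]
bar_tin 0.42 [0.512 0.113 0.067] [252.  186.3]
row_tin_a 0.93 [0.367 0.081 0.062] [136.4 208.9]
row_tin_a 0.89 [0.505 0.192 0.071] [245.5 121. ]
row_tin_a 0.85 [0.513 0.113 0.071] [252.7 187. ]
row_tin_a 0.71 [ 0.537 -0.03   0.059] [269.5 283.5]
row_tin_a 0.65 [0.652 0.173 0.064] [372.1 137.2]
tray 0.66 [0.51  0.19  0.032] [250.4 118.7]
```

View pics/w3.png

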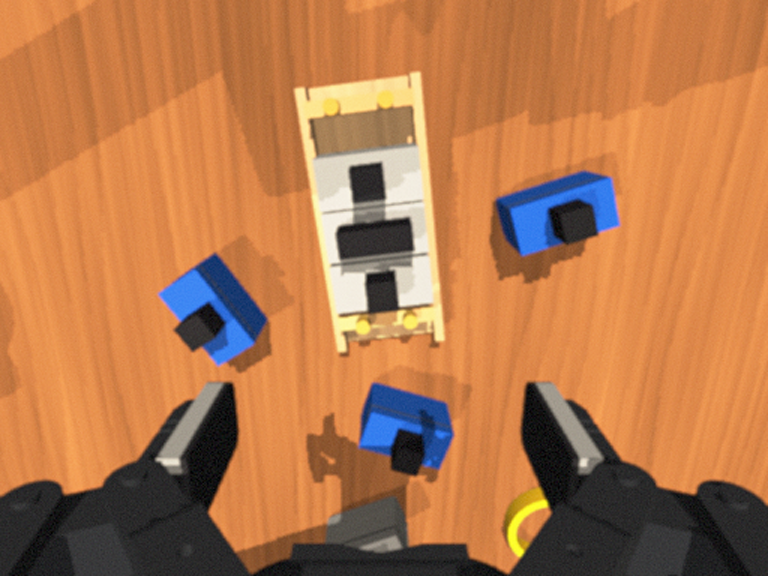

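Row: bar tin second (375,238), row_tin_a left (367,182), row_tin_b right (382,290) close to the right end board. The open space is at the left (365,130), so bar tin and a must slide left.

Run:
```python
from h import *
import pickle; p=pickle.load(open("w3.pkl","rb"))
f=lambda u,v,z: ray(p,u/1.5,v/1.5,z)[:2]
def yaw(a,b): d=b-a; return np.degrees(np.arctan2(d[1],d[0])).round(2)
for n,pts,z in (("seam a/bar",((323,212),(426,202)),.07),("seam bar/b",((331,264),(430,254)),.07),("a far edge",((315,156),(418,146)),.07),("b near",((339,315),(433,304)),.07),("wallL",((342,350),(298,88)),.032),("wallR",((441,340),(420,75)),.032)):
    a,b=[f(*q,z) for q in pts]; print(n,a,b,yaw(a,b),((a+b)/2).round(4),np.linalg.norm(b-a).round(4))
# grip tops z=.10 corners
for n,c in (("a",[(349,166),(382,163),(385,199),(352,203)]),("bar",[(337,228),(411,219),(413,250),(340,260)]),("b",[(366,275),(396,271),(398,308),(368,312)])):
    print(n,np.mean([f(*q,.1) for q in c],0).round(4))
for n,q,z in(("screw",(331,107),.069),("screw",(385,99),.069),("screwR",(363,327),.069),("screwR",(410,321),.069)): print(n,f(*q,z))
```

```text
seam a/bar [0.4699 0.1683] [0.5488 0.1764] 5.86 [0.5094 0.1724] 0.0793
seam bar/b [0.4749 0.1267] [0.5534 0.1354] 6.32 [0.5142 0.131 ] 0.079
a far edge [0.4652 0.2101] [0.5415 0.2177] 5.69 [0.5034 0.2139] 0.0767
b near [0.4804 0.0831] [0.5575 0.0932] 7.46 [0.519  0.0882] 0.0778
wallL [0.4792 0.0329] [0.4489 0.2591] 97.63 [0.464 0.146] 0.2282
wallR [0.5706 0.0436] [0.5442 0.2689] 96.68 [0.5574 0.1562] 0.2268
a [0.5045 0.1942]
bar [0.5103 0.154 ]
b [0.5155 0.114 ]
screw [0.4779 0.2445]
screw [0.5168 0.2501]
screwR [0.5001 0.0721]
screwR [0.5391 0.0777]
```

```bash
python3 -m handwheel '[{"tx":0,"ty":0,"tz":0.03,"wx":0,"wy":0,"wz":-6.5,"fingers":0.085},{"tx":-0.0024,"ty":-0.0037,"tz":0.03,"wx":0,"wy":0,"wz":0,"fingers":0.085},{"tx":0,"ty":0,"tz":0.03,"wx":0,"wy":0,"wz":0,"fingers":0.085},{"tx":0,"ty":0,"tz":0.03,"wx":0,"wy":0,"wz":0,"fingers":0.085},{"tx":0,"ty":0,"tz":0.02,"wx":0,"wy":0,"wz":0,"fingers":0.085},{"tx":0,"ty":0,"tz":0,"wx":0,"wy":0,"wz":0,"fingers":0.085},{"tx":0,"ty":0,"tz":0,"wx":0,"wy":0,"wz":0,"fingers":0.085},{"tx":0,"ty":0,"tz":0,"wx":0,"wy":0,"wz":0,"fingers":0.085}]'
python3 - <<'E'
from h import *
st()
p=capture("wrist"); save(p,"w4",s=1.5); print(np.round(p["origin"],3))
import pickle; pickle.dump({k:p[k] for k in("origin","rotation","intrinsics")},open("w4.pkl","wb"))
E
```

```text
time: 4.43
eef_pos: [0.5117, 0.1519, 0.173]
tool_rot: [2.087, 2.345, 0.004]
force: [0.1, 0.7, 0.7]
width: 0.0849
grasp_force: 0.0
{'time': 4.4333, 'eef_pos': [0.5117, 0.1519, 0.173], 'tool_rot': [2.0875, 2.3453, 0.004], 'force': [0.0703, 0.7294, 0.7499], 'width': 0.0849, 'grasp_force': 0.0, 'joint_positions': [0.2671, 0.2988, 1.7509, -0.0002, 1.0887, 0.1509]}
[0.502 0.233 0.315]
```

View pics/w4.png

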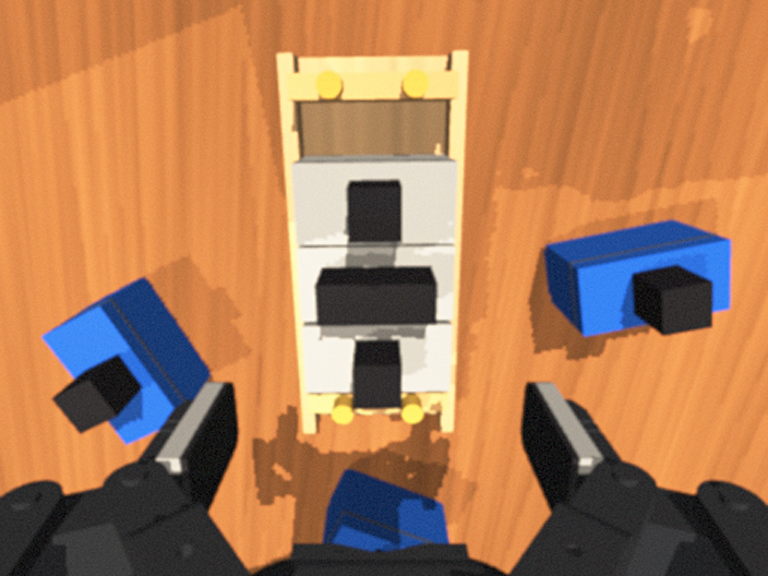

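Run:
```python
from h import *
import pickle; p=pickle.load(open("w4.pkl","rb"))
t=Ro.from_rotvec([2.0875,2.3453,.004]).as_matrix(); e=np.array([.5117,.1519,.173])
f=lambda u,v,z: ((ray(p,u/1.5,v/1.5,z)-e)@t)[:2].round(4)   # in tool axes x,y
for n,z,c in (("bar top",.1,[(317,288),(437,286),(437,321),(318,326)]),("a far lid",.07,[(293,161),(455,160)]),("seam a-bar",.07,[(297,247),(455,245)]),("seam bar-b",.07,[(301,324),(452,322)]),("b near",.07,[(305,394),(449,391)]),("walls L",.032,[(278,54),(303,432)]),("walls R",.032,[(468,52),(454,430)]),("screwsL",.069,[(329,84),(414,83)]),("screwsR",.069,[(343,410),(411,409)])):
    print(n,[f(*q,z).tolist() for q in c],np.mean([f(*q,z) for q in c],0).round(4))
```

```text
bar top [[0.0087, -0.0286], [0.0096, 0.0259], [-0.0076, 0.0265], [-0.01, -0.0289]] [ 0.0002 -0.0013]
a far lid [[0.0625, -0.0415], [0.0629, 0.0358]] [ 0.0627 -0.0029]
seam a-bar [[0.0203, -0.0417], [0.0213, 0.0378]] [ 0.0208 -0.002 ]
seam bar-b [[-0.0217, -0.0418], [-0.0206, 0.0382]] [-0.0212 -0.0018]
b near [[-0.0639, -0.0417], [-0.062, 0.0385]] [-0.063  -0.0016]
walls L [[0.1133, -0.0527], [-0.115, -0.0508]] [-0.0009 -0.0518]
walls R [[0.1142, 0.0455], [-0.1136, 0.049]] [0.0003 0.0472]
screwsL [[0.0967, -0.0233], [0.0971, 0.0155]] [ 0.0969 -0.0039]
screwsR [[-0.0748, -0.0208], [-0.0742, 0.0176]] [-0.0745 -0.0016]
```

Bar tin grip is centred at (377,306), well aligned with the fingers. Small correction and descend.

```bash
python3 -m handwheel '[{"tx":0,"ty":-0.0016,"tz":0.025,"wx":0,"wy":0,"wz":-0.7,"fingers":0.085},{"tx":0,"ty":0,"tz":0.03,"wx":0,"wy":0,"wz":0,"fingers":0.085},{"tx":0,"ty":0,"tz":0.025,"wx":0,"wy":0,"wz":0,"fingers":0.085},{"tx":0,"ty":0,"tz":0.012,"wx":0,"wy":0,"wz":0,"fingers":0.075},{"tx":0,"ty":0,"tz":0.004,"wx":0,"wy":0,"wz":0,"fingers":0.065},{"tx":0,"ty":0,"tz":0,"wx":0,"wy":0,"wz":0,"fingers":0.06},{"tx":0,"ty":0,"tz":0,"wx":0,"wy":0,"wz":0,"fingers":0.06},{"tx":0,"ty":0,"tz":0,"wx":0,"wy":0,"wz":0,"fingers":0.06}]' 20
python3 -m handwheel '[{"tx":0,"ty":0,"tz":0,"wx":0,"wy":0,"wz":0,"fingers":0.058},{"tx":0,"ty":0,"tz":0,"wx":0,"wy":0,"wz":0,"fingers":0.058}]' 20
```

```text
time: 5.15
eef_pos: [0.5103, 0.1525, 0.077]
tool_rot: [2.071, 2.359, 0.005]
force: [0.2, -0.5, -0.1]
width: 0.0598
grasp_force: 0.0
time: 5.32
eef_pos: [0.5096, 0.1523, 0.0763]
tool_rot: [2.072, 2.36, 0.003]
force: [-0.2, 0.0, 0.4]
width: 0.0578
grasp_force: 0.0
```

```bash
python3 -m handwheel '[{"tx":0,"ty":0,"tz":0.002,"wx":0,"wy":0,"wz":0,"fingers":0.057},{"tx":0,"ty":0,"tz":0,"wx":0,"wy":0,"wz":0,"fingers":0.0565},{"tx":0,"ty":0,"tz":0,"wx":0,"wy":0,"wz":0,"fingers":0.0565}]' 20
python3 -m handwheel '[{"tx":0,"ty":0,"tz":0,"wx":0,"wy":0,"wz":0,"fingers":0.055},{"tx":0,"ty":0,"tz":0,"wx":0,"wy":0,"wz":0,"fingers":0.05},{"tx":0,"ty":0,"tz":0,"wx":0,"wy":0,"wz":0,"fingers":0.05},{"tx":0,"ty":0,"tz":0,"wx":0,"wy":0,"wz":0,"fingers":0.05}]' 20
```

```text
time: 5.57
eef_pos: [0.51, 0.1524, 0.0738]
tool_rot: [2.072, 2.36, 0.003]
force: [2.7, 0.6, 1.1]
width: 0.0565
grasp_force: 1.1
time: 5.9
eef_pos: [0.51, 0.1524, 0.0739]
tool_rot: [2.072, 2.36, 0.003]
force: [3.6, 0.1, 4.6]
width: 0.0559
grasp_force: 21.3
```

```bash
python3 -m handwheel '[{"tx":0.001,"ty":0,"tz":0,"wx":0,"wy":0,"wz":0,"fingers":0.05},{"tx":0.001,"ty":0,"tz":0,"wx":0,"wy":0,"wz":0,"fingers":0.05},{"tx":0.001,"ty":0,"tz":0,"wx":0,"wy":0,"wz":0,"fingers":0.05},{"tx":0.002,"ty":0,"tz":0,"wx":0,"wy":0,"wz":0,"fingers":0.05},{"tx":0.002,"ty":0,"tz":0,"wx":0,"wy":0,"wz":0,"fingers":0.05},{"tx":0,"ty":0,"tz":0,"wx":0,"wy":0,"wz":0,"fingers":0.05}]' 20
python3 -m handwheel '[{"tx":0.002,"ty":0,"tz":0,"wx":0,"wy":0,"wz":0,"fingers":0.05},{"tx":0.003,"ty":0,"tz":0,"wx":0,"wy":0,"wz":0,"fingers":0.05},{"tx":0.003,"ty":0,"tz":0,"wx":0,"wy":0,"wz":0,"fingers":0.05},{"tx":0.003,"ty":0,"tz":0,"wx":0,"wy":0,"wz":0,"fingers":0.05},{"tx":0.002,"ty":0,"tz":0,"wx":0,"wy":0,"wz":0,"fingers":0.05},{"tx":0,"ty":0,"tz":0,"wx":0,"wy":0,"wz":0,"fingers":0.05}]' 20
```

```text
time: 6.4
eef_pos: [0.5089, 0.1581, 0.0741]
tool_rot: [2.069, 2.36, -0.0]
force: [4.5, -4.6, 7.6]
width: 0.0557
grasp_force: 21.9
time: 6.9
eef_pos: [0.5071, 0.1711, 0.074]
tool_rot: [2.069, 2.36, -0.001]
force: [3.4, -3.6, 7.0]
width: 0.0562
grasp_force: 22.2
```

```bash
python3 -m handwheel '[{"tx":0.002,"ty":0.0003,"tz":0,"wx":0,"wy":0,"wz":0,"fingers":0.05},{"tx":0.002,"ty":0,"tz":0,"wx":0,"wy":0,"wz":0,"fingers":0.05},{"tx":0.001,"ty":0,"tz":0,"wx":0,"wy":0,"wz":0,"fingers":0.05},{"tx":0,"ty":0,"tz":0,"wx":0,"wy":0,"wz":0,"fingers":0.05}]' 20
python3 -m handwheel '[{"tx":0.001,"ty":0,"tz":0,"wx":0,"wy":0,"wz":0,"fingers":0.05},{"tx":0.0005,"ty":0,"tz":0,"wx":0,"wy":0,"wz":0,"fingers":0.05},{"tx":0,"ty":0,"tz":0,"wx":0,"wy":0,"wz":0,"fingers":0.05}]' 20
```

```text
time: 7.23
eef_pos: [0.5062, 0.1757, 0.0736]
tool_rot: [2.07, 2.361, -0.003]
force: [3.3, -5.7, 6.2]
width: 0.0558
grasp_force: 22.1
time: 7.48
eef_pos: [0.5059, 0.1769, 0.0735]
tool_rot: [2.07, 2.361, -0.004]
force: [3.2, -5.0, 6.3]
width: 0.0554
grasp_force: 22.1
```

```bash
python3 -m handwheel '[{"tx":0.0005,"ty":0,"tz":0,"wx":0,"wy":0,"wz":0,"fingers":0.05},{"tx":0.0005,"ty":0,"tz":0,"wx":0,"wy":0,"wz":0,"fingers":0.05},{"tx":0,"ty":0,"tz":0,"wx":0,"wy":0,"wz":0,"fingers":0.05}]' 20
```

```text
time: 7.73
eef_pos: [0.5057, 0.1777, 0.0735]
tool_rot: [2.07, 2.36, -0.004]
force: [3.0, -4.8, 5.8]
width: 0.0559
grasp_force: 22.1
```

```bash
python3 -m handwheel '[{"tx":0.0005,"ty":0,"tz":0,"wx":0,"wy":0,"wz":0,"fingers":0.05},{"tx":0.0005,"ty":0,"tz":0,"wx":0,"wy":0,"wz":0,"fingers":0.05},{"tx":0,"ty":0,"tz":0,"wx":0,"wy":0,"wz":0,"fingers":0.05}]' 20 | egrep 'eef|force'
```

```text
eef_pos: [0.5053, 0.1786, 0.0734]
force: [1.5, -5.1, 5.0]
grasp_force: 22.0
```

```bash
python3 -m handwheel '[{"tx":0.0005,"ty":0,"tz":0,"wx":0,"wy":0,"wz":0,"fingers":0.05},{"tx":0.0005,"ty":0,"tz":0,"wx":0,"wy":0,"wz":0,"fingers":0.05},{"tx":0,"ty":0,"tz":0,"wx":0,"wy":0,"wz":0,"fingers":0.05}]' 20 | egrep 'eef|force'
```

```text
eef_pos: [0.505, 0.1796, 0.0732]
force: [2.8, -5.8, 4.7]
grasp_force: 22.0
```

```bash
python3 -m handwheel '[{"tx":0.0005,"ty":0,"tz":0,"wx":0,"wy":0,"wz":0,"fingers":0.05},{"tx":0.0005,"ty":0,"tz":0,"wx":0,"wy":0,"wz":0,"fingers":0.05},{"tx":0,"ty":0,"tz":0,"wx":0,"wy":0,"wz":0,"fingers":0.05}]' 20 | egrep 'eef|force'
```

```text
eef_pos: [0.5048, 0.1804, 0.0732]
force: [2.1, -7.3, 5.7]
grasp_force: 22.1
```

```bash
python3 -m handwheel '[{"tx":0.0005,"ty":0,"tz":0,"wx":0,"wy":0,"wz":0,"fingers":0.05},{"tx":0.0005,"ty":0,"tz":0,"wx":0,"wy":0,"wz":0,"fingers":0.05},{"tx":0,"ty":0,"tz":0,"wx":0,"wy":0,"wz":0,"fingers":0.05}]' 20 | egrep 'eef|force'
```

```text
eef_pos: [0.5046, 0.1815, 0.0732]
force: [1.3, -5.6, 6.1]
grasp_force: 22.1
```

```bash
python3 -m handwheel '[{"tx":0.0005,"ty":0,"tz":0,"wx":0,"wy":0,"wz":0,"fingers":0.05},{"tx":0.0005,"ty":0,"tz":0,"wx":0,"wy":0,"wz":0,"fingers":0.05},{"tx":0,"ty":0,"tz":0,"wx":0,"wy":0,"wz":0,"fingers":0.05}]' 20 | egrep 'eef|force'
```

```text
eef_pos: [0.5044, 0.1824, 0.0733]
force: [2.3, -6.5, 5.9]
grasp_force: 22.1
```

```bash
python3 -m handwheel '[{"tx":0.0005,"ty":0,"tz":0,"wx":0,"wy":0,"wz":0,"fingers":0.05},{"tx":0,"ty":0,"tz":0,"wx":0,"wy":0,"wz":0,"fingers":0.05}]' 20 | egrep 'eef|force'
```

```text
eef_pos: [0.5044, 0.1829, 0.0733]
force: [2.1, -6.8, 5.6]
grasp_force: 22.1
```

```bash
python3 -m handwheel '[{"tx":0.0005,"ty":0,"tz":0,"wx":0,"wy":0,"wz":0,"fingers":0.05},{"tx":0,"ty":0,"tz":0,"wx":0,"wy":0,"wz":0,"fingers":0.05}]' 20 | egrep 'eef|force'
python3 -m handwheel '[{"tx":0.0005,"ty":0,"tz":0,"wx":0,"wy":0,"wz":0,"fingers":0.05},{"tx":0,"ty":0,"tz":0,"wx":0,"wy":0,"wz":0,"fingers":0.05}]' 20 | egrep 'eef|force'
```

```text
eef_pos: [0.5042, 0.1834, 0.0733]
force: [1.4, -7.0, 6.4]
grasp_force: 22.2
eef_pos: [0.5041, 0.1839, 0.0733]
force: [2.2, -6.4, 6.0]
grasp_force: 22.1
```

```bash
python3 -m handwheel '[{"tx":0.0005,"ty":0,"tz":0,"wx":0,"wy":0,"wz":0,"fingers":0.05},{"tx":0,"ty":0,"tz":0,"wx":0,"wy":0,"wz":0,"fingers":0.05}]' 20 | egrep 'eef|force'
```

```text
eef_pos: [0.5041, 0.1844, 0.0733]
force: [1.9, -6.7, 6.4]
grasp_force: 22.2
```

Run:
```python
from h import *
p=capture("wrist"); save(p,"w5",s=1.5)
import pickle; pickle.dump({k:p[k] for k in("origin","rotation","intrinsics")},open("w5.pkl","wb"))
```

```text
(no output)
```

View pics/w5.png

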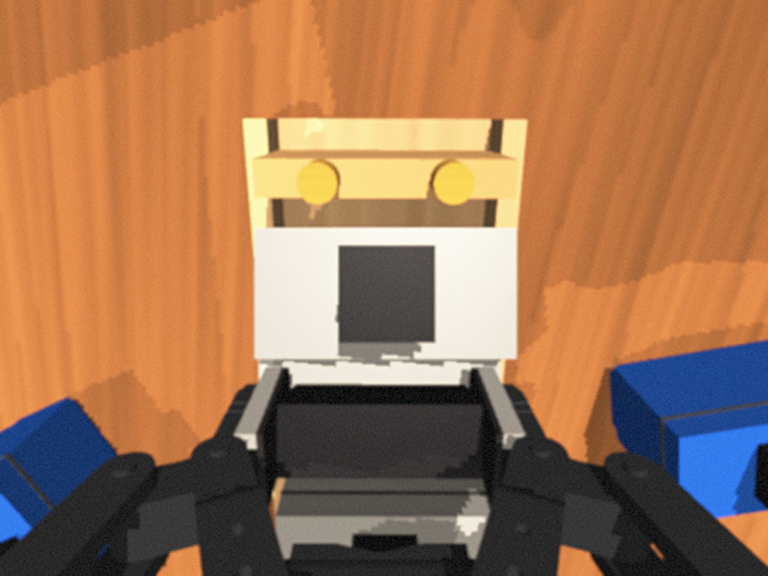

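Run:
```python
from h import *
import pickle; p=pickle.load(open("w5.pkl","rb"))
s=status.get_obs(); t=Ro.from_rotvec(s["tool_rot"]).as_matrix(); e=np.array(s["eef_pos"])
f=lambda u,v,z: ((ray(p,u/1.5,v/1.5,z)-e)@t)[:2].round(4)
for n,q,z in(("a far L",(256,228),.07),("a far R",(517,228),.07),("board",(386,199),.056),("board far",(386,157),.056),("a near",(386,358),.07),("a block far",(386,246),.1),("a block near",(386,341),.1)): print(n,f(*q,z))
```

```text
a far L [ 0.0511 -0.0366]
a far R [0.0511 0.0403]
board [0.0575 0.0018]
board far [0.0704 0.0018]
a near [0.0086 0.0019]
a block far [0.0531 0.0013]
a block near [0.0285 0.0014]
```

Run:
```python
from h import *
import pickle
def tilt(p,img,e,t):
    X=[(-40,20,60),(40,20,60),(40,-20,60),(-40,-20,60),(-12,12,90),(12,12,90),(12,-12,90),(-12,-12,90)]
    X=np.array(X,float)/1000
    ok,r,tv=cv2.solvePnP(X,np.array(img,float)/1.5,np.array(p["intrinsics"]),None)
    R=Ro.from_rotvec(p["rotation"]).as_matrix(); M=R@cv2.Rodrigues(r)[0]; o=R@tv[:,0]+p["origin"]
    pr=cv2.projectPoints(X,r,tv,np.array(p["intrinsics"]),None)[0][:,0]*1.5
    print("origin in tool",((o-e)@t).round(4),"z",o[2].round(4),"zaxis in tool",(M[:,2]@t).round(3)); print((pr-img).round(1).tolist())
p=pickle.load(open("w5.pkl","rb"))
s=status.get_obs(); t=Ro.from_rotvec(s["tool_rot"]).as_matrix(); e=np.array(s["eef_pos"])
tilt(p,[(256,228),(517,228),(516,358),(259,358),(338,246),(435,246),(435,341),(338,341)],e,t)
p=pickle.load(open("w4.pkl","rb")); t=Ro.from_rotvec([2.0875,2.3453,.004]).as_matrix(); e=np.array([.5117,.1519,.173])
tilt(p,[(293,161),(455,160),(455,245),(297,247),(347,198),(401,198),(401,241),(348,241)],e,t)
```

```text
origin in tool [0.0112 0.0028 0.0606] z 0.0127 zaxis in tool [ 0.324 -0.014 -0.946]
[[1.5, 0.5], [-0.8, -0.3], [0.6, -0.4], [-1.5, -0.6], [0.3, -0.4], [-0.4, -0.7], [-0.2, 0.9], [0.4, 0.8]]
origin in tool [ 0.0452 -0.0024  0.1686] z 0.0044 zaxis in tool [-0.072 -0.002 -0.997]
[[-0.8, 3.7], [1.7, 2.9], [-2.1, -3.3], [1.2, -3.8], [-0.6, -4.3], [0.3, -4.9], [-0.0, 4.5], [0.3, 5.0]]
```

The picture shows row_tin_a leaning left by about 0.32 rad: at 20 N the grip lets the tins pitch about the pads instead of slide. I back off at once along the same path to let both tins come upright. Then I will re-grip harder so the tin cannot pitch.

```bash
python3 -m handwheel '[{"tx":-0.001,"ty":0,"tz":0,"wx":0,"wy":0,"wz":0,"fingers":0.05},{"tx":-0.0015,"ty":0,"tz":0,"wx":0,"wy":0,"wz":0,"fingers":0.05},{"tx":-0.002,"ty":0,"tz":0,"wx":0,"wy":0,"wz":0,"fingers":0.05},{"tx":-0.002,"ty":0,"tz":0,"wx":0,"wy":0,"wz":0,"fingers":0.05},{"tx":-0.002,"ty":0,"tz":0,"wx":0,"wy":0,"wz":0,"fingers":0.05},{"tx":-0.002,"ty":0,"tz":0,"wx":0,"wy":0,"wz":0,"fingers":0.05},{"tx":-0.002,"ty":0,"tz":0,"wx":0,"wy":0,"wz":0,"fingers":0.05},{"tx":-0.002,"ty":0,"tz":0,"wx":0,"wy":0,"wz":0,"fingers":0.05},{"tx":-0.002,"ty":0,"tz":0,"wx":0,"wy":0,"wz":0,"fingers":0.05},{"tx":-0.002,"ty":0,"tz":0,"wx":0,"wy":0,"wz":0,"fingers":0.05},{"tx":-0.002,"ty":0,"tz":0,"wx":0,"wy":0,"wz":0,"fingers":0.05},{"tx":-0.0015,"ty":0,"tz":0,"wx":0,"wy":0,"wz":0,"fingers":0.05},{"tx":-0.0015,"ty":0,"tz":0,"wx":0,"wy":0,"wz":0,"fingers":0.05},{"tx":-0.0015,"ty":0,"tz":0,"wx":0,"wy":0,"wz":0,"fingers":0.05},{"tx":-0.0015,"ty":0,"tz":0,"wx":0,"wy":0,"wz":0,"fingers":0.05},{"tx":-0.001,"ty":0,"tz":0,"wx":0,"wy":0,"wz":0,"fingers":0.05},{"tx":0,"ty":0,"tz":0,"wx":0,"wy":0,"wz":0,"fingers":0.05}]' 20 | egrep 'time|eef|force'
python3 - <<'E'
from h import *
p=capture("wrist"); save(p,"w6",s=1.5)
import pickle; pickle.dump({k:p[k] for k in("origin","rotation","intrinsics")},open("w6.pkl","wb"))
E
```

```text
time: 11.12
eef_pos: [0.5089, 0.1596, 0.0739]
force: [-0.6, 4.8, 1.7]
grasp_force: 22.6
```

View pics/w6.png

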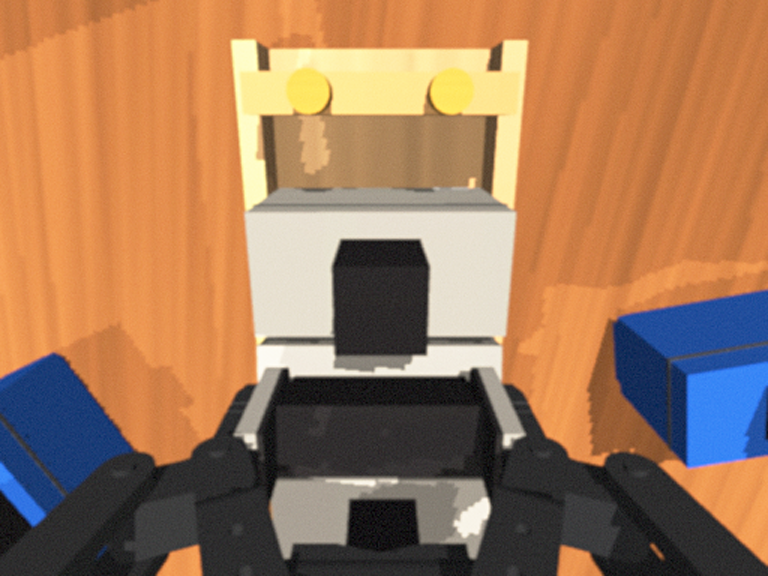

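```bash
cat > pn.py <<'E'
from h import *
import pickle
def pose(pk,img,X,e,t):
    p=pickle.load(open(pk,"rb")); X=np.array(X,float)/1000
    ok,r,tv=cv2.solvePnP(X,np.array(img,float)/1.5,np.array(p["intrinsics"]),None)
    R=Ro.from_rotvec(p["rotation"]).as_matrix(); M=R@cv2.Rodrigues(r)[0]; o=R@tv[:,0]+p["origin"]
    pr=cv2.projectPoints(X,r,tv,np.array(p["intrinsics"]),None)[0][:,0]*1.5
    print("origin in tool",((o-e)@t).round(4),"z",o[2].round(4),"zaxis in tool",(M[:,2]@t).round(3)); print((pr-img).round(1).tolist())
def cur():
    s=status.get_obs(); return np.array(s["eef_pos"]),Ro.from_rotvec(s["tool_rot"]).as_matrix()
SQ=[(-40,20,60),(40,20,60),(40,-20,60),(-40,-20,60),(-12,12,90),(12,12,90),(12,-12,90),(-12,-12,90)]
BAR=[(-40,20,60),(40,20,60),(40,-20,60),(-40,-20,60),(-28,10,90),(28,10,90),(-28,-10,90),(28,-10,90)]
E
python3 - <<'E'
from pn import *
e,t=cur()
pose("w6.pkl",[(247,210),(515,210),(507,336),(254,336),(333,265),(428,265),(427,354),(334,354)],SQ,e,t)
f=lambda u,v,z: ((ray(p,u/1.5,v/1.5,z)-e)@t)[:2].round(4)
p=pickle.load(open("w6.pkl","rb"))
for n,q,z in(("a far",(381,210),.07),("a near",(381,336),.07),("bar far",(300,347),.07),("bar far z65",(300,347),.065),("bar near",(381,535),.07),("board",(386,115),.056),("bar lid/near row482",(381,482),.07),("bar top far",(375,403),.1),("bar top near",(375,478),.1),("b top far?",(381,500),.1)): print(n,f(*q,z))
E
```

```text
origin in tool [0.0353 0.0002 0.065 ] z 0.0089 zaxis in tool [ 0.008 -0.003 -1.   ]
[[-1.5, 1.1], [1.1, 1.1], [-1.5, -0.3], [1.8, -0.6], [-1.7, -0.6], [1.8, -0.5], [-0.1, 0.1], [0.1, -0.1]]
a far [0.0562 0.0002]
a near [0.016  0.0002]
bar far [ 0.0122 -0.0258]
bar far z65 [ 0.0098 -0.0266]
bar near [-0.0641  0.0003]
board [0.0828 0.0017]
bar lid/near row482 [-0.0404  0.0002]
bar top far [ 0.0102 -0.0014]
bar top near [-0.0139 -0.0015]
b top far? [-0.0215  0.0001]
```

```bash
cat >> pn.py <<'E'
def bar2d(pk,rows,e,t):  # rows: lid far edge, block far bottom, block far top, block near top (1.5x px, col 375)
    from scipy.optimize import least_squares
    p=pickle.load(open(pk,"rb")); P=np.array([(20,60),(10,60),(10,90),(-10,90)])/1000
    def pr(v):
        c,s=np.cos(v[2]),np.sin(v[2]); out=[]
        for a,b in P:
            x=v[0]+c*a+s*b; z=v[1]-s*a+c*b
            w=e+t@np.array([x,0,0]); w[2]=z; out.append(proj(p,w)[1]*1.5)
        return np.array(out)
    def res(v): return pr(v)-rows
    r=least_squares(res,[0,.01,0.],diff_step=1e-2,x_scale=[.01,.01,.1]); 
    print("pose tx,z,lean left",r.x.round(4),"res",r.fun.round(1)); print("upright would give rows",pr([0,.01,0]))
E
sed -i 's/return (q\[:2\]\/q\[2\]).round(1)/return q[:2]\/q[2]/' h.py
python3 - <<'E'
from pn import *
e,t=cur()
bar2d("w6.pkl",np.array([345,378,403,478]),e,t)
im=cv2.imread("pics/w6.png"); 
for c in (300,320,460,440): print(c,[ (r,int(im[r,c].mean())) for r in range(325,545,4)])
E
```

```text
pose tx,z,lean left [-0.023   0.0184  0.2807] res [ 0.9 -1.  -0.3  0.3]
upright would give rows [324.53022981 353.21494488 403.46674457 466.37924466]
300 [(325, 221), (329, 219), (333, 226), (337, 130), (341, 88), (345, 181), (349, 235), (353, 233), (357, 233), (361, 233), (365, 233), (369, 233), (373, 236), (377, 80), (381, 9), (385, 23), (389, 23), (393, 23), (397, 22), (401, 21), (405, 35), (409, 52), (413, 40), (417, 47), (421, 43), (425, 49), (429, 46), (433, 45), (437, 43), (441, 46), (445, 47), (449, 48), (453, 43), (457, 43), (461, 44), (465, 48), (469, 53), (473, 54), (477, 75), (481, 150), (485, 162), (489, 159), (493, 160), (497, 161), (501, 161), (505, 158), (509, 161), (513, 160), (517, 158), (521, 162), (525, 157), (529, 160), (533, 162), (537, 159), (541, 156)]
320 [(325, 221), (329, 219), (333, 224), (337, 133), (341, 101), (345, 179), (349, 235), (353, 234), (357, 234), (361, 234), (365, 234), (369, 234), (373, 234), (377, 77), (381, 24), (385, 15), (389, 15), (393, 21), (397, 15), (401, 18), (405, 43), (409, 56), (413, 59), (417, 57), (421, 56), (425, 59), (429, 55)
[... 903 characters left out ...]
, (525, 242), (529, 243), (533, 190), (537, 162), (541, 158)]
440 [(325, 223), (329, 217), (333, 224), (337, 116), (341, 106), (345, 176), (349, 236), (353, 235), (357, 235), (361, 233), (365, 233), (369, 234), (373, 239), (377, 82), (381, 26), (385, 25), (389, 22), (393, 21), (397, 24), (401, 18), (405, 37), (409, 44), (413, 46), (417, 44), (421, 45), (425, 45), (429, 44), (433, 47), (437, 41), (441, 45), (445, 45), (449, 44), (453, 49), (457, 49), (461, 47), (465, 53), (469, 46), (473, 43), (477, 61), (481, 131), (485, 123), (489, 125), (493, 124), (497, 122), (501, 122), (505, 125), (509, 123), (513, 119), (517, 123), (521, 122), (525, 122), (529, 124), (533, 121), (537, 122), (541, 133)]
```

Bar tin is now leaning ~0.28 rad left in the grip, and row_tin_a is upright again. I grip harder and turn the tool about its y axis to set bar tin upright.

```bash
python3 -m handwheel '[{"tx":0,"ty":0,"tz":0,"wx":0,"wy":0,"wz":0,"fingers":0.05},{"tx":0,"ty":0,"tz":0,"wx":0,"wy":3,"wz":0,"fingers":0.05},{"tx":0,"ty":0,"tz":0,"wx":0,"wy":3,"wz":0,"fingers":0.05},{"tx":0,"ty":0,"tz":0,"wx":0,"wy":0,"wz":0,"fingers":0.05}]' 80 | egrep 'time|eef|force|rot'
python3 -m handwheel '[{"tx":0,"ty":0,"tz":0,"wx":0,"wy":3,"wz":0,"fingers":0.05},{"tx":0,"ty":0,"tz":0,"wx":0,"wy":2,"wz":0,"fingers":0.05},{"tx":0,"ty":0,"tz":0,"wx":0,"wy":0,"wz":0,"fingers":0.05}]' 80 | egrep 'time|eef|force|rot'
```

```text
time: 11.5
eef_pos: [0.5093, 0.1575, 0.0739]
tool_rot: [-2.022, -2.3, -0.108]
force: [-0.2, 1.4, 3.4]
grasp_force: 88.6
time: 11.75
eef_pos: [0.5092, 0.1575, 0.0737]
tool_rot: [-1.976, -2.248, -0.191]
force: [0.9, -0.9, 4.2]
grasp_force: 88.7
```

```bash
python3 -m handwheel '[{"tx":0,"ty":0,"tz":0,"wx":0,"wy":2.5,"wz":0,"fingers":0.05},{"tx":0,"ty":0,"tz":0,"wx":0,"wy":2.5,"wz":0,"fingers":0.05},{"tx":0,"ty":0,"tz":0,"wx":0,"wy":0,"wz":0,"fingers":0.05},{"tx":0,"ty":0,"tz":0,"wx":0,"wy":0,"wz":0,"fingers":0.05}]' 80 | egrep 'time|eef|force|rot'
python3 - <<'E'
from pn import *
p=capture("wrist"); save(p,"w7",s=1.5)
pickle.dump({k:p[k] for k in("origin","rotation","intrinsics")},open("w7.pkl","wb"))
s=status.get_obs(); t=Ro.from_rotvec(s["tool_rot"]).as_matrix(); print("tool z",t[:,2].round(3),np.degrees(np.arcsin(np.hypot(*t[:2,2]))))
im=cv2.imread("pics/w7.png").mean(2)
for c in (300,310,440): 
    col=cv2.GaussianBlur(im[:,c-2:c+3].mean(1)[:,None],(1,5),0)[:,0]; g=np.diff(col); print(c,[(i,int(g[i])) for i in range(20,550) if abs(g[i])>5 and abs(g[i])==abs(g[max(0,i-4):i+5]).max()])
E
```

```text
time: 12.08
eef_pos: [0.5088, 0.1574, 0.0741]
tool_rot: [-1.928, -2.197, -0.269]
force: [-1.2, -4.9, 9.2]
grasp_force: 89.4
tool z [-0.034  0.27  -0.962] 15.798156402058204
300 [(96, 17), (133, -36), (159, 14), (206, 24), (329, -37), (340, 20), (345, 21), (376, -45), (480, 5), (494, 24), (533, -5), (543, -49)]
310 [(87, 13), (121, -25), (132, -15), (159, 20), (181, -7), (199, -7), (206, 22), (329, -39), (345, 21), (376, -46), (479, 6), (493, 46), (543, -51)]
440 [(84, 13), (123, -37), (159, 13), (205, 27), (329, -38), (339, 22), (345, 21), (376, -45), (480, 5), (494, 42), (510, -20), (543, -20)]
```

```bash
python3 -m handwheel '[{"tx":0.0004,"ty":0,"tz":-0.0015,"wx":0,"wy":0,"wz":0,"fingers":0.05},{"tx":0,"ty":0,"tz":0,"wx":0,"wy":2,"wz":0,"fingers":0.05},{"tx":0,"ty":0,"tz":0,"wx":0,"wy":0,"wz":0,"fingers":0.05},{"tx":0,"ty":0,"tz":0,"wx":0,"wy":0,"wz":0,"fingers":0.05}]' 80 | egrep 'time|eef|force|rot'
python3 -m handwheel '[{"tx":0.001,"ty":0,"tz":0.0003,"wx":0,"wy":0,"wz":0,"fingers":0.05},{"tx":0.001,"ty":0,"tz":0.0003,"wx":0,"wy":0,"wz":0,"fingers":0.05},{"tx":0.001,"ty":0,"tz":0.0003,"wx":0,"wy":0,"wz":0,"fingers":0.05},{"tx":0.001,"ty":0,"tz":0.0003,"wx":0,"wy":0,"wz":0,"fingers":0.05},{"tx":0.001,"ty":0,"tz":0.0004,"wx":0,"wy":0,"wz":0,"fingers":0.05},{"tx":0,"ty":0,"tz":0,"wx":0,"wy":0,"wz":0,"fingers":0.05}]' 80 | egrep 'time|eef|force'
python3 - <<'E'
from pn import *
p=capture("wrist"); save(p,"w8",s=1.5)
im=cv2.imread("pics/w8.png").mean(2)
for c in (300,310,440): 
    col=cv2.GaussianBlur(im[:,c-2:c+3].mean(1)[:,None],(1,5),0)[:,0]; g=np.diff(col); print(c,[(i,int(g[i])) for i in range(20,550) if abs(g[i])>5 and abs(g[i])==abs(g[max(0,i-4):i+5]).max()])
E
```

```text
time: 12.47
eef_pos: [0.5082, 0.1588, 0.075]
tool_rot: [-1.907, -2.172, -0.301]
force: [-0.6, 0.8, 5.0]
grasp_force: 88.5
time: 12.97
eef_pos: [0.5081, 0.1629, 0.0748]
force: [0.1, -5.8, 4.7]
grasp_force: 88.9
300 [(117, 19), (153, -37), (177, 17), (213, 25), (336, -41), (342, 22), (376, -44), (403, 5), (475, 6), (494, -7), (504, 16), (511, 29), (543, -52)]
310 [(110, 11), (140, -18), (152, -19), (177, 20), (213, 21), (336, -41), (376, -45), (475, 6), (501, 18), (511, 28), (543, -52)]
440 [(106, 14), (144, -37), (178, 13), (213, 27), (336, -41), (343, 28), (376, -44), (476, 6), (494, -6), (503, 16), (511, 26), (525, -8), (542, -19)]
```

```bash
python3 -m handwheel '[{"tx":0.0004,"ty":0,"tz":-0.0012,"wx":0,"wy":0,"wz":0,"fingers":0.05},{"tx":0,"ty":0,"tz":0,"wx":0,"wy":2,"wz":0,"fingers":0.05},{"tx":0,"ty":0,"tz":0,"wx":0,"wy":2.5,"wz":0,"fingers":0.05},{"tx":0,"ty":0,"tz":0,"wx":0,"wy":0,"wz":0,"fingers":0.05},{"tx":0,"ty":0,"tz":0,"wx":0,"wy":0,"wz":0,"fingers":0.05}]' 80 | egrep 'time|eef|force|rot'
cat > edges.py <<'E'
from pn import *
import sys
n=sys.argv[1]; p=capture("wrist"); save(p,n,s=1.5); pickle.dump({k:p[k] for k in("origin","rotation","intrinsics")},open(n+".pkl","wb"))
im=cv2.imread(f"pics/{n}.png").mean(2)
for c in map(int,sys.argv[2:]):
    col=cv2.GaussianBlur(im[:,c-2:c+3].mean(1)[:,None],(1,5),0)[:,0]; g=np.diff(col); print(c,[(i,int(g[i])) for i in range(20,550) if abs(g[i])>5 and abs(g[i])==abs(g[max(0,i-4):i+5]).max()])
E
python3 edges.py w9 300 440 380
```

```text
time: 13.43
eef_pos: [0.5076, 0.1634, 0.0762]
tool_rot: [-1.863, -2.122, -0.369]
force: [-0.9, -4.3, 5.6]
grasp_force: 88.9
300 [(132, 21), (165, -37), (194, 16), (203, 23), (321, -43), (338, 17), (345, 16), (375, -42), (475, 6), (501, -5), (517, 29), (543, -52)]
440 [(119, 13), (154, -35), (161, 5), (195, 13), (203, 27), (321, -43), (338, 17), (345, 16), (375, -42), (475, 7), (517, 28), (543, -31)]
380 [(132, 18), (165, -36), (194, 14), (207, -43), (296, 29), (320, -18), (345, 15), (351, 21), (375, -42), (476, 6), (502, -5), (517, 32), (544, -46)]
```

```bash
cat >> pn.py <<'E'
from scipy.optimize import least_squares
def fit2d(pk,P,rows,x0=0,yaw=97.5):
    p=pickle.load(open(pk,"rb")); e,_=cur(); u=np.array([np.cos(np.radians(yaw)),np.sin(np.radians(yaw)),0]); P=np.array(P)/1000
    def res(v):
        c,s=np.cos(v[2]),np.sin(v[2])
        return np.array([proj(p,np.r_[(e+u*(v[0]+c*a+s*b))[:2],v[1]-s*a+c*b])[1]*1.5 for a,b in P])-rows
    r=least_squares(res,[x0,.01,0.],x_scale=[.01,.01,.1]); print("left of TCP %.4f z %.4f lean left %.3f"%tuple(r.x),"res",r.fun.round(1)); return r.x
FA=[(20,60),(-20,60),(12,90),(-12,90)]; FB=[(20,60),(10,60),(10,90),(-10,90)]
def board(pk,row,yaw=97.5,z=.056):
    p=pickle.load(open(pk,"rb")); e,_=cur(); u=np.array([np.cos(np.radians(yaw)),np.sin(np.radians(yaw)),0]); print("board inner left of TCP",((ray(p,375/1.5,row/1.5,z)-e)@u).round(4))
E
python3 - <<'E'
from pn import *
fit2d("w9.pkl",FA,[203,321,207,296],.04); fit2d("w9.pkl",FB,[338,375,402,475]); fit2d("w9.pkl",FB,[345,375,402,475]); board("w9.pkl",165)
e,t=cur()
E
```

```text
left of TCP 0.0418 z 0.0127 lean left -0.023 res [-0.8  0.7  0.8 -0.8]
left of TCP 0.0036 z 0.0171 lean left -0.150 res [ 2.9 -3.1 -0.8  0.9]
left of TCP 0.0009 z 0.0126 lean left -0.130 res [-0.1  0.1  0.  -0. ]
board inner left of TCP 0.0786
```

```bash
python3 -m handwheel '[{"tx":0.0014,"ty":0,"tz":0.0006,"wx":0,"wy":0,"wz":0,"fingers":0.05},{"tx":0.0014,"ty":0,"tz":0.0006,"wx":0,"wy":0,"wz":0,"fingers":0.05},{"tx":0.0014,"ty":0,"tz":0.0006,"wx":0,"wy":0,"wz":0,"fingers":0.05},{"tx":0.0014,"ty":0,"tz":0.0006,"wx":0,"wy":0,"wz":0,"fingers":0.05},{"tx":0,"ty":0,"tz":0,"wx":0,"wy":0,"wz":0,"fingers":0.05}]' 80 | egrep 'time|eef|force|rot'
python3 edges.py w10 300 380
```

```text
time: 13.9
eef_pos: [0.5075, 0.1694, 0.0761]
tool_rot: [-1.864, -2.125, -0.37]
force: [0.4, -5.6, 4.5]
grasp_force: 88.9
300 [(147, 20), (180, -38), (204, 38), (322, -40), (339, 21), (345, 17), (376, -43), (475, 22), (482, -15), (522, 20), (536, 30), (543, -52)]
380 [(147, 21), (180, -38), (204, 40), (209, -41), (297, 31), (322, -17), (346, 34), (376, -44), (475, 20), (482, -14), (522, 17), (536, 28)]
```

```bash
python3 -m handwheel '[{"tx":0.0014,"ty":0,"tz":0.0006,"wx":0,"wy":0,"wz":0,"fingers":0.05},{"tx":0.0014,"ty":0,"tz":0.0006,"wx":0,"wy":0,"wz":0,"fingers":0.05},{"tx":0.0014,"ty":0,"tz":0.0006,"wx":0,"wy":0,"wz":0,"fingers":0.05},{"tx":0.0014,"ty":0,"tz":0.0006,"wx":0,"wy":0,"wz":0,"fingers":0.05},{"tx":0,"ty":0,"tz":0,"wx":0,"wy":0,"wz":0,"fingers":0.05}]' 80 | egrep 'eef|force'
python3 -m handwheel '[{"tx":0.0007,"ty":0,"tz":0.0003,"wx":0,"wy":0,"wz":0,"fingers":0.05},{"tx":0.0007,"ty":0,"tz":0.0003,"wx":0,"wy":0,"wz":0,"fingers":0.05},{"tx":0,"ty":0,"tz":0,"wx":0,"wy":0,"wz":0,"fingers":0.05}]' 80 | egrep 'eef|force'
python3 edges.py w11 300 380
python3 - <<'E'
from pn import *
fit2d("w11.pkl",FA,[204,322,209,297],.04); board("w11.pkl",float(204-8))
E
```

```text
eef_pos: [0.5069, 0.1755, 0.0761]
force: [0.2, -5.8, 4.1]
grasp_force: 89.0
eef_pos: [0.5068, 0.1769, 0.0761]
force: [0.7, -6.5, 5.9]
grasp_force: 89.1
300 [(166, 21), (204, 43), (322, -43), (339, 20), (345, 16), (376, -43), (475, 22), (499, -15), (528, 13), (542, -19)]
380 [(166, 19), (204, 45), (209, -41), (297, 27), (322, -18), (348, 27), (376, -43), (475, 20), (499, -17), (528, 18), (541, -13)]
left of TCP 0.0416 z 0.0118 lean left -0.022 res [-0.5  0.5  0.6 -0.6]
board inner left of TCP 0.0669
```

```bash
python3 -m handwheel '[{"tx":0.0005,"ty":0,"tz":0.0002,"wx":0,"wy":0,"wz":0,"fingers":0.05},{"tx":0.0005,"ty":0,"tz":0.0002,"wx":0,"wy":0,"wz":0,"fingers":0.05},{"tx":0,"ty":0,"tz":0,"wx":0,"wy":0,"wz":0,"fingers":0.05}]' 80 | egrep 'eef|force:'
```

```text
eef_pos: [0.5067, 0.1779, 0.0761]
force: [0.1, -5.4, 5.2]
grasp_force: 89.1
```

```bash
python3 -m handwheel '[{"tx":0.0005,"ty":0,"tz":0.0002,"wx":0,"wy":0,"wz":0,"fingers":0.05},{"tx":0,"ty":0,"tz":0,"wx":0,"wy":0,"wz":0,"fingers":0.05}]' 80 | egrep 'eef|force:'
```

```text
eef_pos: [0.5066, 0.1784, 0.0761]
force: [1.6, -6.0, 5.4]
grasp_force: 89.1
```

```bash
python3 -m handwheel '[{"tx":0.0005,"ty":0,"tz":0.0002,"wx":0,"wy":0,"wz":0,"fingers":0.05},{"tx":0,"ty":0,"tz":0,"wx":0,"wy":0,"wz":0,"fingers":0.05}]' 80 | egrep 'eef|force:'
```

```text
eef_pos: [0.5065, 0.1789, 0.0761]
force: [1.1, -6.5, 5.2]
grasp_force: 89.1
```

```bash
python3 -m handwheel '[{"tx":0.0005,"ty":0,"tz":0.0002,"wx":0,"wy":0,"wz":0,"fingers":0.05},{"tx":0,"ty":0,"tz":0,"wx":0,"wy":0,"wz":0,"fingers":0.05}]' 80 | egrep 'eef|force:'
```

```text
eef_pos: [0.5065, 0.1795, 0.0761]
force: [1.1, -5.8, 5.6]
grasp_force: 89.1
```

```bash
python3 -m handwheel '[{"tx":0.0005,"ty":0,"tz":0.0002,"wx":0,"wy":0,"wz":0,"fingers":0.05},{"tx":0,"ty":0,"tz":0,"wx":0,"wy":0,"wz":0,"fingers":0.05}]' 80 | egrep 'eef|force:'
python3 -m handwheel '[{"tx":0.0003,"ty":0,"tz":0.0001,"wx":0,"wy":0,"wz":0,"fingers":0.05},{"tx":0,"ty":0,"tz":0,"wx":0,"wy":0,"wz":0,"fingers":0.05}]' 80 | egrep 'eef|force:'
```

```text
eef_pos: [0.5064, 0.18, 0.0761]
force: [0.3, -6.7, 5.6]
grasp_force: 89.1
eef_pos: [0.5064, 0.1803, 0.0761]
force: [1.7, -5.6, 5.0]
grasp_force: 89.1
```

```bash
python3 edges.py w12 300 380; python3 -c "
from pn import *
st()"
```

```text
300 [(176, 20), (322, -42), (339, 19), (345, 16), (376, -43), (475, 22), (507, -14), (531, 18), (543, -21)]
380 [(21, 15), (176, 20), (209, -40), (297, 28), (322, -18), (345, 15), (353, 22), (376, -42), (475, 21), (507, -15), (530, 16)]
{'time': 15.8, 'eef_pos': [0.5064, 0.1803, 0.0761], 'tool_rot': [-1.8642, -2.1256, -0.3702], 'force': [1.5437, -5.9905, 5.1474], 'width': 0.0545, 'grasp_force': 89.106, 'joint_positions': [0.0935, 0.4243, 1.9188, 0.5147, 0.88, -0.3857]}
```

```bash
python3 -c "
from pn import *
board('w12.pkl',176.); board('w11.pkl',166.); board('w9.pkl',132.)"
python3 -m handwheel '[{"tx":0.0005,"ty":0,"tz":0.0002,"wx":0,"wy":0,"wz":0,"fingers":0.05},{"tx":0,"ty":0,"tz":0,"wx":0,"wy":0,"wz":0,"fingers":0.05}]' 80 | egrep 'eef|force:'
```

```text
board inner left of TCP 0.0744
board inner left of TCP 0.0747
board inner left of TCP 0.0744
eef_pos: [0.5063, 0.1809, 0.0761]
force: [1.4, -4.9, 4.3]
grasp_force: 89.1
```

```bash
python3 -m handwheel '[{"tx":0.0004,"ty":0,"tz":0.0002,"wx":0,"wy":0,"wz":0,"fingers":0.05},{"tx":0,"ty":0,"tz":0,"wx":0,"wy":0,"wz":0,"fingers":0.05}]' 80 | egrep 'eef|force:'
```

```text
eef_pos: [0.5063, 0.1813, 0.0761]
force: [0.9, -5.9, 4.5]
grasp_force: 89.1
```

```bash
python3 -m handwheel '[{"tx":0.0004,"ty":0,"tz":0.0002,"wx":0,"wy":0,"wz":0,"fingers":0.05},{"tx":0,"ty":0,"tz":0,"wx":0,"wy":0,"wz":0,"fingers":0.05}]' 80 | egrep 'eef|force:'
```

```text
eef_pos: [0.5062, 0.1817, 0.0761]
force: [0.6, -7.0, 6.6]
grasp_force: 89.1
```

```bash
python3 -m handwheel '[{"tx":0.0003,"ty":0,"tz":0.0001,"wx":0,"wy":0,"wz":0,"fingers":0.05},{"tx":0,"ty":0,"tz":0,"wx":0,"wy":0,"wz":0,"fingers":0.05}]' 80 | egrep 'eef|force:'
```

```text
eef_pos: [0.5062, 0.182, 0.0761]
force: [1.1, -6.3, 5.8]
grasp_force: 89.1
```

```bash
python3 -m handwheel '[{"tx":0.0003,"ty":0,"tz":0.0001,"wx":0,"wy":0,"wz":0,"fingers":0.05},{"tx":0,"ty":0,"tz":0,"wx":0,"wy":0,"wz":0,"fingers":0.05}]' 80 | egrep 'eef|force:'
```

```text
eef_pos: [0.5062, 0.1821, 0.0761]
force: [-0.3, -7.1, 6.4]
grasp_force: 89.1
```

```bash
python3 -m handwheel '[{"tx":0.0003,"ty":0,"tz":0.0001,"wx":0,"wy":0,"wz":0,"fingers":0.05},{"tx":0,"ty":0,"tz":0,"wx":0,"wy":0,"wz":0,"fingers":0.05}]' 80 | egrep 'eef|force:'
```

```text
eef_pos: [0.5062, 0.1822, 0.0761]
force: [0.4, -8.1, 6.4]
grasp_force: 89.2
```

```bash
python3 -m handwheel '[{"tx":0.0003,"ty":0,"tz":0.0001,"wx":0,"wy":0,"wz":0,"fingers":0.05},{"tx":0,"ty":0,"tz":0,"wx":0,"wy":0,"wz":0,"fingers":0.05}]' 80 | egrep 'eef|force:'
```

```text
eef_pos: [0.5061, 0.1822, 0.0761]
force: [1.1, -9.4, 6.7]
grasp_force: 89.2
```

Contact with the left board is felt: position stalls and force rises from 6 to 9 N. Now I set bar tin upright against a.

```bash
python3 -m handwheel '[{"tx":0.0014,"ty":0,"tz":0.0006,"wx":0,"wy":-2,"wz":0,"fingers":0.05},{"tx":0.0015,"ty":0,"tz":0.0005,"wx":0,"wy":-2,"wz":0,"fingers":0.05},{"tx":0.0015,"ty":0,"tz":0.0005,"wx":0,"wy":-2,"wz":0,"fingers":0.05},{"tx":0.001,"ty":0,"tz":0.0003,"wx":0,"wy":-1,"wz":0,"fingers":0.05},{"tx":0,"ty":0,"tz":0,"wx":0,"wy":0,"wz":0,"fingers":0.05},{"tx":0,"ty":0,"tz":0,"wx":0,"wy":0,"wz":0,"fingers":0.05}]' 80 | egrep 'time|eef|force|rot'
python3 edges.py w13 300 380
```

```text
time: 17.47
eef_pos: [0.5049, 0.1888, 0.0758]
tool_rot: [-1.932, -2.204, -0.261]
force: [0.7, -6.0, 1.9]
grasp_force: 88.5
300 [(175, 20), (340, -30), (345, 26), (376, -44), (404, 5), (475, 20), (502, -14), (513, 16), (532, -9), (538, -10)]
380 [(175, 22), (219, 6), (242, -42), (329, 19), (340, -15), (345, 15), (376, -34), (475, 20), (501, -13), (513, 16)]
```

Run:
```python
from pn import *
fit2d("w13.pkl",FA[1:],[340,242,329],.04); fit2d("w13.pkl",FB,[345,376,404,475]); board("w13.pkl",175.)
s=status.get_obs(); print(np.degrees(np.arcsin(Ro.from_rotvec(s["tool_rot"]).as_matrix()[1,2])))
```

```text
left of TCP 0.0334 z 0.0068 lean left 0.001 res [ 0. -0.  0.]
left of TCP -0.0063 z 0.0105 lean left -0.022 res [ 0.6 -0.6 -0.2  0.2]
board inner left of TCP 0.0704
15.17366895656034
```

```bash
python3 -m handwheel '[{"tx":0,"ty":0,"tz":0,"wx":0,"wy":0,"wz":0,"fingers":0.06},{"tx":0,"ty":0,"tz":0,"wx":0,"wy":0,"wz":0,"fingers":0.07},{"tx":0.003,"ty":0,"tz":-0.01,"wx":0,"wy":0,"wz":0,"fingers":0.08},{"tx":0.008,"ty":0,"tz":-0.03,"wx":0,"wy":0,"wz":0,"fingers":0.085},{"tx":0,"ty":0,"tz":-0.03,"wx":0,"wy":-5,"wz":0,"fingers":0.085},{"tx":-0.03,"ty":0,"tz":-0.02,"wx":0,"wy":-5,"wz":0,"fingers":0.085},{"tx":-0.03,"ty":0,"tz":-0.01,"wx":0,"wy":-5.2,"wz":0,"fingers":0.085},{"tx":0,"ty":0,"tz":0,"wx":0,"wy":0,"wz":0,"fingers":0.085},{"tx":0,"ty":0,"tz":0,"wx":0,"wy":0,"wz":0,"fingers":0.085},{"tx":0,"ty":0,"tz":0,"wx":0,"wy":0,"wz":0,"fingers":0.085}]' 20 | egrep 'time|eef|force|rot'
python3 edges.py w14 300 450
```

```text
time: 18.35
eef_pos: [0.513, 0.119, 0.1675]
tool_rot: [-2.069, -2.356, -0.006]
force: [-0.3, 0.3, -0.5]
grasp_force: 0.0
300 [(443, -11), (543, -14)]
450 [(140, -21), (190, 7), (203, -21), (215, 5), (235, -7), (262, 11), (279, -7), (287, 23), (359, -14), (394, -17), (438, -7), (445, -5), (461, -5), (530, 14), (543, -27)]
```

View pics/w14.png

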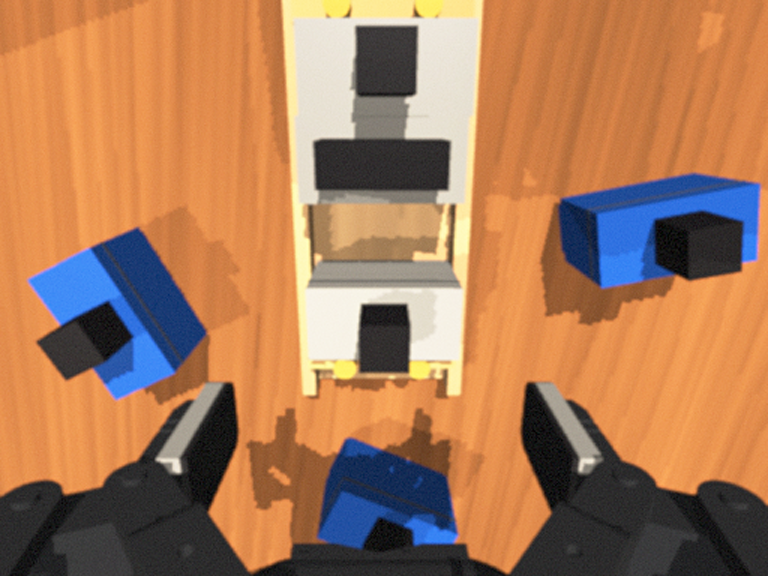

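The picture shows a (387,60) and bar (382,165) side by side at the left board. There is an open gap at rows 205–262, and b (385,335) is standing near the right board.

Run:
```python
from pn import *
e,t=cur(); p=pickle.load(open("w14.pkl","rb"))
f=lambda u,v,z: ((ray(p,u/1.5,v/1.5,z)-e)@t)[:2].round(4)
for n,q,z in(("bar near L",(298,203),.07),("bar near R",(468,203),.07),("b far L",(306,287),.07),("b far R",(462,286),.07),("b near L",(308,360),.07),("b near R",(461,358),.07),("scr",(345,369),.069),("scr",(419,369),.069),("a far",(386,18),.07),("bar top",(382,140),.1),("bar top n",(382,190),.1),("wl",(303,396),.032),("wl",(287,0),.032),("wr",(461,394),.032),("wr",(480,0),.032)): print(n,f(*q,z))
im=cv2.imread("pics/w14.png"); print([int(x) for x in im[280:380:2,384].mean(1)])
print([int(x) for x in im[280:384:2,330].mean(1)])
```

```text
bar near L [ 0.0435 -0.0392]
bar near R [0.0434 0.0423]
b far L [ 0.001  -0.0372]
b far R [0.0016 0.0416]
b near L [-0.0398 -0.0381]
b near R [-0.0386  0.0431]
scr [-0.0457 -0.0186]
scr [-0.0456  0.0212]
a far [0.1228 0.0027]
bar top [0.0736 0.0009]
bar top n [0.0537 0.0009]
wl [-0.0842 -0.0483]
wl [ 0.1372 -0.0457]
wr [-0.0826  0.0512]
wr [0.1372 0.0495]
[121, 132, 151, 159, 212, 239, 234, 222, 217, 217, 225, 195, 101, 33, 29, 30, 31, 30, 27, 27, 26, 26, 31, 34, 47, 47, 50, 43, 49, 50, 44, 47, 49, 46, 48, 49, 45, 47, 46, 47, 47, 45, 48, 47, 48, 47, 94, 164, 173, 133]
[125, 133, 149, 161, 215, 239, 241, 240, 240, 240, 241, 240, 239, 240, 239, 241, 239, 241, 239, 241, 240, 240, 240, 241, 240, 241, 240, 240, 240, 239, 239, 241, 240, 241, 240, 240, 239, 240, 240, 234, 202, 209, 225, 224, 195, 137, 133, 160, 166, 137, 150, 157]
```

Gap is 42 mm, so b already sits at the right board. Now the loose (grey) tin.

```bash
python3 -m handwheel '[{"tx":-0.0367,"ty":-0.0058,"tz":-0.005,"wx":0,"wy":0,"wz":0,"fingers":0.085},{"tx":-0.0367,"ty":-0.0058,"tz":-0.005,"wx":0,"wy":0,"wz":0,"fingers":0.085},{"tx":-0.0367,"ty":-0.0058,"tz":0,"wx":0,"wy":0,"wz":0,"fingers":0.085},{"tx":-0.0367,"ty":-0.0058,"tz":0,"wx":0,"wy":0,"wz":0,"fingers":0.07},{"tx":-0.0367,"ty":-0.0058,"tz":0,"wx":0,"wy":0,"wz":0,"fingers":0.06},{"tx":-0.0367,"ty":-0.0058,"tz":0,"wx":0,"wy":0,"wz":0,"fingers":0.06},{"tx":-0.0367,"ty":-0.0058,"tz":0,"wx":0,"wy":0,"wz":0,"fingers":0.06},{"tx":-0.0367,"ty":-0.0058,"tz":0,"wx":0,"wy":0,"wz":0,"fingers":0.06},{"tx":0,"ty":0,"tz":0,"wx":0,"wy":0,"wz":-6,"fingers":0.06},{"tx":0,"ty":0,"tz":0,"wx":0,"wy":0,"wz":-6,"fingers":0.06},{"tx":0,"ty":0,"tz":0,"wx":0,"wy":0,"wz":0,"fingers":0.06},{"tx":0,"ty":0,"tz":0,"wx":0,"wy":0,"wz":0,"fingers":0.06},{"tx":0,"ty":0,"tz":0,"wx":0,"wy":0,"wz":0,"fingers":0.06}]' 20 | egrep 'time|eef|force|rot'
python3 - <<'E'
from pn import *
p=capture("wrist"); save(p,"w15",s=1.5); pickle.dump({k:p[k] for k in("origin","rotation","intrinsics")},open("w15.pkl","wb"))
for d in boxes_of("loose_tin",p): print(round(d["score"],2),np.round(d["at"],3),proj(p,d["at"])*1.5)
e,t=cur()
im=p["color"].astype(int); hsv=cv2.cvtColor(p["color"],cv2.COLOR_RGB2HSV)
m=((hsv[:,:,1]<45)&(hsv[:,:,2]>185)).astype(np.uint8); m[240:]=0
n,l,s,c=cv2.connectedComponentsWithStats(m)
for i in range(1,n):
    if s[i,4]>300:
        h=cv2.convexHull(np.argwhere(l==i)[:,::-1].astype(np.int32)); q=cv2.boxPoints(cv2.minAreaRect(h)); ap=cv2.approxPolyDP(h,6,True)[:,0]
        print(s[i],(ap*1.5).tolist(),[((ray(p,u,v,.06)-e)@t)[:2].round(4).tolist() for u,v in ap])
E
```

```text
time: 19.48
eef_pos: [0.5055, -0.1783, 0.1757]
tool_rot: [-1.814, -2.559, -0.006]
force: [0.6, 0.6, 0.2]
grasp_force: 0.0
0.62 [ 0.499 -0.18   0.058] [368.30786633 277.08823495]
[ 194  172   99   51 3119] [[438.0, 325.5], [298.5, 333.0], [291.0, 267.0], [435.0, 258.0]] [[-0.0278, 0.0322], [-0.0322, -0.0459], [0.0063, -0.0479], [0.0113, 0.0292]]
```

```bash
python3 -m handwheel '[{"tx":-0.0106,"ty":-0.0081,"tz":0.01,"wx":0,"wy":0,"wz":0,"fingers":0.06},{"tx":0,"ty":0,"tz":0.03,"wx":0,"wy":0,"wz":-3.4,"fingers":0.06},{"tx":0,"ty":0,"tz":0.03,"wx":0,"wy":0,"wz":0,"fingers":0.06},{"tx":0,"ty":0,"tz":0.03,"wx":0,"wy":0,"wz":0,"fingers":0.06},{"tx":0,"ty":0,"tz":0.01,"wx":0,"wy":0,"wz":0,"fingers":0.05},{"tx":0,"ty":0,"tz":0,"wx":0,"wy":0,"wz":0,"fingers":0.04},{"tx":0,"ty":0,"tz":0,"wx":0,"wy":0,"wz":0,"fingers":0.035},{"tx":0,"ty":0,"tz":0,"wx":0,"wy":0,"wz":0,"fingers":0.035}]' 20 | egrep 'time|eef|force|rot'
python3 edges.py w16 360 380
```

```text
time: 20.25
eef_pos: [0.5026, -0.1917, 0.0676]
tool_rot: [-1.738, -2.617, -0.007]
force: [0.3, -0.1, -0.1]
grasp_force: 0.0
360 [(301, -11), (316, 18), (339, -45), (459, 13), (522, 12), (548, -25)]
380 [(300, -11), (301, -11), (316, 18), (339, -45), (463, 13), (481, -5), (509, 13)]
```

```bash
python3 - <<'E'
from pn import *
e,t=cur(); p=pickle.load(open("w16.pkl","rb"))
for n,v,z,o in(("lid far",316,.06,20),("blk far bottom",339,.06,12),("blk top near",461,.09,-12)): print(n,((ray(p,250,v/1.5,z)-e)@t)[0].round(4)-o/1000)
E
python3 -m handwheel '[{"tx":0,"ty":0,"tz":0.003,"wx":0,"wy":0,"wz":0,"fingers":0.035},{"tx":0,"ty":0,"tz":0,"wx":0,"wy":0,"wz":0,"fingers":0.028},{"tx":0,"ty":0,"tz":0,"wx":0,"wy":0,"wz":0,"fingers":0.026},{"tx":0,"ty":0,"tz":0,"wx":0,"wy":0,"wz":0,"fingers":0.026}]' 20 | egrep 'time|eef|force|rot'
```

```text
lid far 0.0014999999999999979
blk far bottom 0.0014000000000000002
blk top near 0.0010000000000000009
time: 20.63
eef_pos: [0.5016, -0.191, 0.0636]
tool_rot: [-1.736, -2.615, -0.006]
force: [0.4, 0.5, 0.3]
grasp_force: 0.0
```

```bash
python3 -m handwheel '[{"tx":0.0007,"ty":0,"tz":0,"wx":0,"wy":0,"wz":0,"fingers":0.025},{"tx":0,"ty":0,"tz":0,"wx":0,"wy":0,"wz":0,"fingers":0.02},{"tx":0,"ty":0,"tz":0,"wx":0,"wy":0,"wz":0,"fingers":0.018},{"tx":0,"ty":0,"tz":0,"wx":0,"wy":0,"wz":0,"fingers":0.018},{"tx":0,"ty":0,"tz":0,"wx":0,"wy":0,"wz":0,"fingers":0.018}]' 100 | egrep 'time|eef|force|rot'
python3 edges.py w17 350 380
python3 - <<'E'
from h import *
st()
E
```

```text
time: 21.05
eef_pos: [0.5017, -0.1904, 0.0638]
tool_rot: [-1.737, -2.615, -0.007]
force: [0.3, 0.9, 5.0]
grasp_force: 98.1
350 [(309, -13), (325, 18), (349, -41), (472, 12), (546, -23)]
380 [(309, -14), (325, 18), (349, -42), (471, 21), (480, 5), (485, -5), (509, 13)]
{'time': 21.1, 'eef_pos': [0.5017, -0.1904, 0.0638], 'tool_rot': [-1.7367, -2.6152, -0.0068], 'force': [1.43, 1.6661, 5.3549], 'width': 0.022, 'grasp_force': 98.071, 'joint_positions': [-0.387, 0.4243, 1.8789, 0.0063, 0.8397, -0.7896]}
```

```bash
python3 - <<'E'
from pn import *
e,t=cur(); p=pickle.load(open("w17.pkl","rb"))
for n,v,z,o in(("lid far",325,.06,20),("blk far bottom",349,.06,12),("blk top near",471,.09,-12)): print(n,((ray(p,250,v/1.5,z)-e)@t)[0].round(4)-o/1000)
E
python3 -m handwheel '[{"tx":0,"ty":0,"tz":-0.004,"wx":0,"wy":0,"wz":0,"fingers":0.018},{"tx":0,"ty":0,"tz":-0.012,"wx":0,"wy":0,"wz":0,"fingers":0.018},{"tx":0,"ty":0,"tz":-0.025,"wx":0,"wy":0,"wz":0,"fingers":0.018},{"tx":0,"ty":0,"tz":-0.035,"wx":0,"wy":0,"wz":0,"fingers":0.018},{"tx":0,"ty":0,"tz":-0.035,"wx":0,"wy":0,"wz":0,"fingers":0.018},{"tx":0,"ty":0,"tz":-0.02,"wx":0,"wy":0,"wz":5,"fingers":0.018},{"tx":0,"ty":0,"tz":-0.005,"wx":0,"wy":0,"wz":5,"fingers":0.018},{"tx":0,"ty":0,"tz":0,"wx":0,"wy":0,"wz":5.3,"fingers":0.018},{"tx":0,"ty":0,"tz":0,"wx":0,"wy":0,"wz":0,"fingers":0.018},{"tx":0,"ty":0,"tz":0,"wx":0,"wy":0,"wz":0,"fingers":0.018}]' 100 | egrep 'time|eef|force|rot|width'
```

```text
lid far -9.99999999999994e-05
blk far bottom -0.00040000000000000105
blk top near 0.0005999999999999998
time: 21.93
eef_pos: [0.5004, -0.1908, 0.1984]
tool_rot: [-2.064, -2.36, -0.004]
force: [-0.4, 0.1, -2.5]
width: 0.0225
grasp_force: 98.4
```

```bash
python3 -m handwheel '[{"tx":0.02,"ty":0.004,"tz":0,"wx":0,"wy":0,"wz":0,"fingers":0.018},{"tx":0.033,"ty":0.0055,"tz":0,"wx":0,"wy":0,"wz":0,"fingers":0.018},{"tx":0.036,"ty":0.006,"tz":0,"wx":0,"wy":0,"wz":0,"fingers":0.018},{"tx":0.036,"ty":0.006,"tz":0,"wx":0,"wy":0,"wz":0,"fingers":0.018},{"tx":0.036,"ty":0.006,"tz":0,"wx":0,"wy":0,"wz":0,"fingers":0.018},{"tx":0.036,"ty":0.006,"tz":0,"wx":0,"wy":0,"wz":0,"fingers":0.018},{"tx":0.036,"ty":0.006,"tz":0,"wx":0,"wy":0,"wz":0,"fingers":0.018},{"tx":0.036,"ty":0.006,"tz":0,"wx":0,"wy":0,"wz":0,"fingers":0.018},{"tx":0.033,"ty":0.006,"tz":0,"wx":0,"wy":0,"wz":0,"fingers":0.018},{"tx":0.02,"ty":0.003,"tz":0,"wx":0,"wy":0,"wz":0,"fingers":0.018},{"tx":0.0057,"ty":0.001,"tz":0,"wx":0,"wy":0,"wz":0,"fingers":0.018},{"tx":0,"ty":0,"tz":0,"wx":0,"wy":0,"wz":0,"fingers":0.018},{"tx":0,"ty":0,"tz":0,"wx":0,"wy":0,"wz":0,"fingers":0.018},{"tx":0,"ty":0,"tz":0,"wx":0,"wy":0,"wz":0,"fingers":0.018}]' 100 | egrep 'time|eef|force|rot|width'
```

```text
time: 23.1
eef_pos: [0.513, 0.1398, 0.2004]
tool_rot: [-2.069, -2.359, -0.003]
force: [-0.3, 0.7, -2.5]
width: 0.0223
grasp_force: 98.3
```

```bash
python3 -m handwheel '[{"tx":0.0017,"ty":-0.001,"tz":0.02,"wx":0,"wy":0,"wz":0,"fingers":0.018},{"tx":0,"ty":0,"tz":0.02,"wx":0,"wy":0,"wz":0,"fingers":0.018},{"tx":0,"ty":0,"tz":0.012,"wx":0,"wy":0,"wz":0,"fingers":0.018},{"tx":0,"ty":0,"tz":0.006,"wx":0,"wy":0,"wz":0,"fingers":0.018},{"tx":0,"ty":0,"tz":0,"wx":0,"wy":0,"wz":0,"fingers":0.018},{"tx":0,"ty":0,"tz":0,"wx":0,"wy":0,"wz":0,"fingers":0.018},{"tx":0,"ty":0,"tz":0,"wx":0,"wy":0,"wz":0,"fingers":0.018}]' 100 | egrep 'time|eef|force|rot|width'
python3 edges.py w18 320 350 380 420
```

```text
time: 23.68
eef_pos: [0.5129, 0.1426, 0.1439]
tool_rot: [-2.07, -2.36, -0.008]
force: [0.2, 0.5, -2.6]
width: 0.0225
grasp_force: 98.3
320 [(30, 20), (38, -5), (70, 9), (197, -47), (258, 21), (309, -16), (325, 16), (376, -7), (423, 16), (430, -32), (437, -10)]
350 [(30, 22), (87, -45), (157, 18), (196, -24), (258, 21), (273, -7), (313, 16), (325, 17), (349, -44), (472, 13), (489, -7)]
380 [(30, 18), (69, 5), (87, -45), (157, 20), (196, -26), (258, 22), (274, 7), (309, -16), (325, 17), (349, -45), (472, 9), (500, -7)]
420 [(30, 18), (70, 8), (197, -47), (258, 19), (274, 6), (309, -16), (325, 17), (360, -31), (472, 10), (495, 11), (514, -9), (543, -10)]
```

View pics/w18.png

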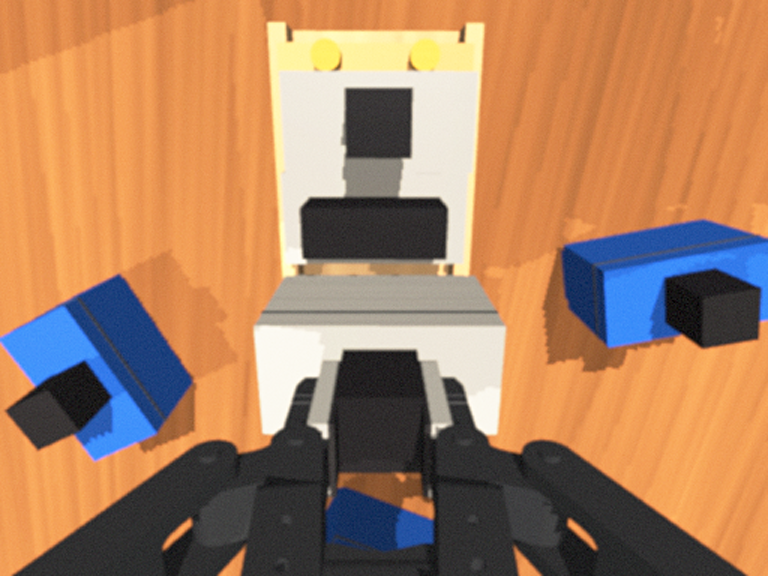

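Held tin sits upright above the gap; bar's near lid edge is at row ~263.

Run:
```python
from pn import *
e,t=cur(); p=pickle.load(open("w18.pkl","rb"))
f=lambda u,v,z: ((ray(p,u/1.5,v/1.5,z)-e)@t)[:2].round(4)
im=cv2.imread("pics/w18.png").mean(2)
for c in (290,294,455,462): print(c,[int(x) for x in im[250:284:2,c-1:c+2].mean(1)])
for n,q,z in(("bar lid near",(290,263),.07),("bar lid near",(463,264),.07),("bar blk near top",(375,258),.1),("a far",(380,70),.07),("a blk far",(380,87),.1),("a blk near",(380,157),.1),("a L",(280,72),.07),("a R",(476,70),.07),("tin far L",(256,325),.1401),("tin far R",(503,325),.1401),("scrL",(326,55),.069),("scrR",(425,55),.069),("bottom far L",(281,277),.0805)): print(n,f(*q,z))
```

```text
290 [247, 248, 247, 247, 247, 248, 246, 236, 227, 232, 237, 237, 233, 199, 159, 160, 160]
294 [247, 248, 247, 247, 248, 248, 245, 214, 182, 201, 217, 216, 211, 183, 166, 162, 160]
455 [229, 228, 229, 229, 229, 229, 227, 215, 212, 214, 215, 215, 208, 176, 159, 161, 160]
462 [229, 229, 228, 230, 228, 229, 231, 227, 223, 222, 223, 224, 214, 178, 158, 160, 159]
bar lid near [ 0.0201 -0.0404]
bar lid near [0.0195 0.0371]
bar blk near top [ 0.0306 -0.002 ]
a far [ 0.0999 -0.0001]
a blk far [ 0.0919 -0.0001]
a blk near [ 0.0683 -0.0002]
a L [ 0.0992 -0.04  ]
a R [0.0999 0.0382]
tin far L [ 0.0197 -0.0393]
tin far R [0.0196 0.0388]
scrL [ 0.1054 -0.0215]
scrR [0.1055 0.0178]
bottom far L [ 0.0168 -0.0428]
```

```bash
python3 -m handwheel '[{"tx":-0.0015,"ty":-0.0008,"tz":0,"wx":0,"wy":0,"wz":0,"fingers":0.018},{"tx":0,"ty":0,"tz":0.003,"wx":0,"wy":0,"wz":0,"fingers":0.018},{"tx":0,"ty":0,"tz":0.003,"wx":0,"wy":0,"wz":0,"fingers":0.018},{"tx":0,"ty":0,"tz":0.001,"wx":0,"wy":0,"wz":0,"fingers":0.018},{"tx":0,"ty":0,"tz":0,"wx":0,"wy":0,"wz":0,"fingers":0.018}]' 100 | egrep 'time|eef|force:'
python3 -m handwheel '[{"tx":0,"ty":0,"tz":0.001,"wx":0,"wy":0,"wz":0,"fingers":0.018},{"tx":0,"ty":0,"tz":0.001,"wx":0,"wy":0,"wz":0,"fingers":0.018},{"tx":0,"ty":0,"tz":0,"wx":0,"wy":0,"wz":0,"fingers":0.018}]' 100 | egrep 'time|eef|force:'
```

```text
time: 24.15
eef_pos: [0.5111, 0.1414, 0.1354]
force: [-0.2, 0.4, -2.4]
grasp_force: 98.3
time: 24.4
eef_pos: [0.5114, 0.1414, 0.1337]
force: [0.0, 0.0, -1.8]
grasp_force: 98.3
```

```bash
python3 -m handwheel '[{"tx":0,"ty":0,"tz":0.001,"wx":0,"wy":0,"wz":0,"fingers":0.018},{"tx":0,"ty":0,"tz":0.001,"wx":0,"wy":0,"wz":0,"fingers":0.018},{"tx":0,"ty":0,"tz":0.001,"wx":0,"wy":0,"wz":0,"fingers":0.018},{"tx":0,"ty":0,"tz":0,"wx":0,"wy":0,"wz":0,"fingers":0.018}]' 100 | egrep 'time|eef|force:'
```

```text
time: 24.73
eef_pos: [0.5113, 0.1414, 0.1306]
force: [0.1, 0.1, -2.0]
grasp_force: 98.3
```

```bash
python3 -m handwheel '[{"tx":0,"ty":0,"tz":0.0015,"wx":0,"wy":0,"wz":0,"fingers":0.018},{"tx":0,"ty":0,"tz":0.0015,"wx":0,"wy":0,"wz":0,"fingers":0.018},{"tx":0,"ty":0,"tz":0.0015,"wx":0,"wy":0,"wz":0,"fingers":0.018},{"tx":0,"ty":0,"tz":0,"wx":0,"wy":0,"wz":0,"fingers":0.018}]' 100 | egrep 'time|eef|force:'
```

```text
time: 25.07
eef_pos: [0.5112, 0.1414, 0.126]
force: [0.1, -0.5, -2.3]
grasp_force: 98.3
```

```bash
python3 -m handwheel '[{"tx":0,"ty":0,"tz":0.002,"wx":0,"wy":0,"wz":0,"fingers":0.018},{"tx":0,"ty":0,"tz":0.002,"wx":0,"wy":0,"wz":0,"fingers":0.018},{"tx":0,"ty":0,"tz":0.002,"wx":0,"wy":0,"wz":0,"fingers":0.018},{"tx":0,"ty":0,"tz":0,"wx":0,"wy":0,"wz":0,"fingers":0.018}]' 100 | egrep 'time|eef|force:'
```

```text
time: 25.4
eef_pos: [0.5111, 0.1414, 0.1198]
force: [0.4, 0.4, -2.1]
grasp_force: 98.3
```

```bash
python3 -m handwheel '[{"tx":0,"ty":0,"tz":0.004,"wx":0,"wy":0,"wz":0,"fingers":0.018},{"tx":0,"ty":0,"tz":0.006,"wx":0,"wy":0,"wz":0,"fingers":0.018},{"tx":0,"ty":0,"tz":0.006,"wx":0,"wy":0,"wz":0,"fingers":0.018},{"tx":0,"ty":0,"tz":0.003,"wx":0,"wy":0,"wz":0,"fingers":0.018},{"tx":0,"ty":0,"tz":0,"wx":0,"wy":0,"wz":0,"fingers":0.018},{"tx":0,"ty":0,"tz":0,"wx":0,"wy":0,"wz":0,"fingers":0.018}]' 100 | egrep 'time|eef|force:'
python3 edges.py w19 320 380
python3 - <<'E'
from pn import *
im=cv2.imread("pics/w19.png"); hsv=cv2.cvtColor(im,cv2.COLOR_BGR2HSV)
for r in (100,140,240,300,360,400): 
    g=np.diff(cv2.GaussianBlur(im[r-2:r+3].mean((0,2))[None],(5,1),0)[0]); print(r,[(i,int(g[i])) for i in range(200,560) if abs(g[i])>5 and abs(g[i])==abs(g[i-4:i+5]).max()])
E
```

```text
time: 25.9
eef_pos: [0.5113, 0.1415, 0.101]
force: [0.4, 0.1, -1.5]
grasp_force: 98.3
320 [(53, 7), (211, -46), (292, 11), (307, 11), (313, 14), (324, 22), (364, -6), (375, -7), (423, 17), (431, -22)]
380 [(73, -40), (165, 17), (211, -25), (292, 10), (307, 11), (313, 15), (325, 17), (349, -43), (516, 13), (547, -8)]
100 [(254, 22), (341, -40), (428, 40), (507, -19)]
140 [(257, 22), (337, -26), (427, 41), (503, -19)]
240 [(264, 21), (284, -43), (472, 43), (494, -20)]
300 [(271, -6), (292, -14), (449, 15), (490, -6)]
360 [(255, 25), (321, -12), (339, -31), (417, 32), (436, 7), (502, -18)]
400 [(259, 22), (291, -43), (311, 25), (331, -29), (426, 28), (446, -23), (466, 45), (499, -19)]
```

```bash
python3 -m handwheel '[{"tx":0,"ty":0,"tz":0.002,"wx":0,"wy":0,"wz":0,"fingers":0.018},{"tx":0,"ty":0,"tz":0.001,"wx":0,"wy":0,"wz":0,"fingers":0.018},{"tx":0,"ty":0,"tz":0.001,"wx":0,"wy":0,"wz":0,"fingers":0.018},{"tx":0,"ty":0,"tz":0.001,"wx":0,"wy":0,"wz":0,"fingers":0.018},{"tx":0,"ty":0,"tz":0.001,"wx":0,"wy":0,"wz":0,"fingers":0.018},{"tx":0,"ty":0,"tz":0,"wx":0,"wy":0,"wz":0,"fingers":0.018}]' 100 | egrep 'time|eef|force:'
```

```text
time: 26.45
eef_pos: [0.5113, 0.1416, 0.0952]
force: [0.2, -0.8, -1.5]
grasp_force: 98.3
```

```bash
python3 -m handwheel '[{"tx":0,"ty":0,"tz":0.001,"wx":0,"wy":0,"wz":0,"fingers":0.018},{"tx":0,"ty":0,"tz":0.0015,"wx":0,"wy":0,"wz":0,"fingers":0.018},{"tx":0,"ty":0,"tz":0.0015,"wx":0,"wy":0,"wz":0,"fingers":0.018},{"tx":0,"ty":0,"tz":0.0015,"wx":0,"wy":0,"wz":0,"fingers":0.018},{"tx":0,"ty":0,"tz":0,"wx":0,"wy":0,"wz":0,"fingers":0.018}]' 100 | egrep 'time|eef|force:'
```

```text
time: 26.87
eef_pos: [0.5112, 0.1416, 0.0895]
force: [0.0, -0.7, -3.0]
grasp_force: 98.3
```

Tin bottom is at ~0.026, so it is inside the walls without contact. Continue to near the floor (TCP ~0.074).

```bash
python3 -m handwheel '[{"tx":0,"ty":0,"tz":0.002,"wx":0,"wy":0,"wz":0,"fingers":0.018},{"tx":0,"ty":0,"tz":0.003,"wx":0,"wy":0,"wz":0,"fingers":0.018},{"tx":0,"ty":0,"tz":0.003,"wx":0,"wy":0,"wz":0,"fingers":0.018},{"tx":0,"ty":0,"tz":0.002,"wx":0,"wy":0,"wz":0,"fingers":0.018},{"tx":0,"ty":0,"tz":0.001,"wx":0,"wy":0,"wz":0,"fingers":0.018},{"tx":0,"ty":0,"tz":0,"wx":0,"wy":0,"wz":0,"fingers":0.018}]' 100 | egrep 'time|eef|force:'
```

```text
time: 27.37
eef_pos: [0.5112, 0.1416, 0.0785]
force: [0.1, -0.2, -2.0]
grasp_force: 98.3
```

```bash
python3 -m handwheel '[{"tx":0,"ty":0,"tz":0.001,"wx":0,"wy":0,"wz":0,"fingers":0.018},{"tx":0,"ty":0,"tz":0.0007,"wx":0,"wy":0,"wz":0,"fingers":0.018},{"tx":0,"ty":0,"tz":0,"wx":0,"wy":0,"wz":0,"fingers":0.018}]' 100 | egrep 'time|eef|force:'
```

```text
time: 27.62
eef_pos: [0.5114, 0.1417, 0.0771]
force: [0.5, -0.5, -2.5]
grasp_force: 98.3
```

```bash
python3 -m handwheel '[{"tx":0,"ty":0,"tz":0.0006,"wx":0,"wy":0,"wz":0,"fingers":0.018},{"tx":0,"ty":0,"tz":0,"wx":0,"wy":0,"wz":0,"fingers":0.018}]' 100 | egrep 'time|eef|force:'
```

```text
time: 27.78
eef_pos: [0.5114, 0.1417, 0.0766]
force: [0.1, 0.5, -2.3]
grasp_force: 98.3
```

```bash
python3 -m handwheel '[{"tx":0,"ty":0,"tz":0.0007,"wx":0,"wy":0,"wz":0,"fingers":0.018},{"tx":0,"ty":0,"tz":0.0006,"wx":0,"wy":0,"wz":0,"fingers":0.018},{"tx":0,"ty":0,"tz":0,"wx":0,"wy":0,"wz":0,"fingers":0.018}]' 100 | egrep 'time|eef|force:'
```

```text
time: 28.03
eef_pos: [0.5113, 0.1417, 0.0752]
force: [0.4, -0.3, -2.5]
grasp_force: 98.3
```

```bash
python3 -m handwheel '[{"tx":0,"ty":0,"tz":0.0005,"wx":0,"wy":0,"wz":0,"fingers":0.018},{"tx":0,"ty":0,"tz":0,"wx":0,"wy":0,"wz":0,"fingers":0.018}]' 100 | egrep 'time|eef|force:'
```

```text
time: 28.2
eef_pos: [0.5114, 0.1417, 0.0747]
force: [-0.5, 0.1, -1.7]
grasp_force: 98.3
```

```bash
python3 -m handwheel '[{"tx":0,"ty":0,"tz":0.0005,"wx":0,"wy":0,"wz":0,"fingers":0.018},{"tx":0,"ty":0,"tz":0,"wx":0,"wy":0,"wz":0,"fingers":0.018}]' 100 | egrep 'time|eef|force:'
```

```text
time: 28.37
eef_pos: [0.5114, 0.1417, 0.0742]
force: [0.1, -2.5, -3.2]
grasp_force: 98.3
```

```bash
python3 -m handwheel '[{"tx":0,"ty":0,"tz":0.0005,"wx":0,"wy":0,"wz":0,"fingers":0.018},{"tx":0,"ty":0,"tz":0,"wx":0,"wy":0,"wz":0,"fingers":0.018}]' 100 | egrep 'time|eef|force:'
```

```text
time: 28.53
eef_pos: [0.5115, 0.1417, 0.0738]
force: [0.2, 1.2, -2.8]
grasp_force: 98.6
```

```bash
python3 -m handwheel '[{"tx":0,"ty":0,"tz":0.0004,"wx":0,"wy":0,"wz":0,"fingers":0.018},{"tx":0,"ty":0,"tz":0,"wx":0,"wy":0,"wz":0,"fingers":0.018}]' 100 | egrep 'time|eef|force:'
```

```text
time: 28.7
eef_pos: [0.5116, 0.1417, 0.0737]
force: [0.8, -0.7, 1.5]
grasp_force: 98.9
```

On the floor, so I release and retreat straight up.

```bash
python3 -m handwheel '[{"tx":0,"ty":0,"tz":0,"wx":0,"wy":0,"wz":0,"fingers":0.03},{"tx":0,"ty":0,"tz":0,"wx":0,"wy":0,"wz":0,"fingers":0.045},{"tx":0,"ty":0,"tz":0,"wx":0,"wy":0,"wz":0,"fingers":0.05},{"tx":0,"ty":0,"tz":-0.01,"wx":0,"wy":0,"wz":0,"fingers":0.05},{"tx":0,"ty":0,"tz":-0.03,"wx":0,"wy":0,"wz":0,"fingers":0.05},{"tx":0,"ty":0,"tz":-0.035,"wx":0,"wy":0,"wz":0,"fingers":0.05},{"tx":0,"ty":0,"tz":-0.035,"wx":0,"wy":0,"wz":0,"fingers":0.05},{"tx":0,"ty":0,"tz":-0.035,"wx":0,"wy":0,"wz":0,"fingers":0.085},{"tx":0,"ty":0,"tz":0,"wx":0,"wy":0,"wz":0,"fingers":0.085},{"tx":0,"ty":0,"tz":0,"wx":0,"wy":0,"wz":0,"fingers":0.085},{"tx":0,"ty":0,"tz":0,"wx":0,"wy":0,"wz":0,"fingers":0.085}]' 20 | egrep 'time|eef|force|width'
python3 edges.py w20 320 380
python3 - <<'E'
from pn import *
im=cv2.imread("pics/w20.png",0)
e,t=cur(); p=pickle.load(open("w20.pkl","rb"))
d=(im[:384]<62).astype(np.uint8); d[:,:200]=0; d[:,560:]=0
d=cv2.morphologyEx(d,cv2.MORPH_OPEN,np.ones((7,7),np.uint8)); n,l,s,c=cv2.connectedComponentsWithStats(d)
for i in range(1,n):
    if s[i,4]>600:
        x,y,w,h,_=s[i]; print(s[i].tolist(),"block bottom-row centre z=.1:",((ray(p,(x+w/2)/1.5,(y+h)/1.5,.1)-e)@t)[:2].round(4))
E
```

```text
time: 29.62
eef_pos: [0.5111, 0.1409, 0.2185]
force: [-0.0, 0.0, -0.7]
width: 0.0854
grasp_force: 0.0
320 [(47, 21), (207, 5), (229, 27), (295, 10), (354, -5), (361, -9), (384, -30), (448, -11), (543, -13)]
380 [(47, 20), (94, -41), (144, 19), (175, -24), (218, 27), (226, -12), (243, -23), (296, 22), (307, -22), (363, 29), (370, -16), (380, 12), (433, -13), (443, -7), (478, 10), (489, -13), (548, 18)]
[361, 97, 44, 47, 2040] block bottom-row centre z=.1: [0.0696 0.0021]
[328, 177, 103, 41, 4138] block bottom-row centre z=.1: [0.0321 0.0004]
[531, 224, 27, 61, 1183] block bottom-row centre z=.1: [-0.005   0.0909]
[361, 244, 40, 52, 1994] block bottom-row centre z=.1: [-0.0114  0.0012]
[200, 297, 26, 52, 845] block bottom-row centre z=.1: [-0.0435 -0.0952]
[363, 309, 38, 54, 1984] block bottom-row centre z=.1: [-0.0524  0.0018]
```

Spacing is good: bar to loose is 41.5 mm and all tins are in line. Handing in.

```bash
python3 -c "
from cell import env
print(env.hand_in())"
```

```text
the job is handed in; nothing more can be done
None
```

The loose tin stands released on the tray floor directly right of the bar-grip tin, 41.5 mm centre to centre in the last picture; on the first slide row_tin_a leaned to about 0.32 rad (limit 0.35), but I brought it back upright, and the job is handed in with no verdict returned.

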